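# Load the converter bricks into their test nests and fit the heat sinks

## Task

Set up the burn-in test: seat each of the three converter modules, pins down, fully home in the nest made to its size, and lay the two finned heat sinks, fins up, squarely on the two larger modules, each sink on the module with the same outline. Everything must end up flat and let go, and the loupe standing among the parts must stay standing where it is.

Things in the scene. Friction and masses are not known exactly. Their poses are not given: they have to be found in the camera images.
- brick_half: loose half-brick power converter module: black potted block 61 x 58 mm (x by y) with a flat dark grey metal baseplate on top with four screw holes; it stands on brass pins 4 mm long, the block itself reaches from 4 to 16.7 mm above the pin tips. Origin: centre, at the level of the pin tips; z up, x along the 61 mm side.
- brick_quarter: loose quarter-brick power converter module: black potted block 58 x 37 mm (x by y) with a flat dark grey metal baseplate on top with four screw holes; it stands on brass pins 4 mm long, the block itself reaches from 4 to 16.7 mm above the pin tips. Origin: centre, at the level of the pin tips; z up, x along the 58 mm side.
- brick_eighth: loose eighth-brick power converter module: black potted block 58 x 23 mm (x by y) with a flat dark grey metal baseplate on top with four screw holes; it stands on brass pins 4 mm long, the block itself reaches from 4 to 16.7 mm above the pin tips. Origin: centre, at the level of the pin tips; z up, x along the 58 mm side.
- sink_half: loose finned plain grey aluminium heat sink for the half-brick, 61 x 58 mm (x by y), 22 mm high over the fins, base 5 mm thick; the fins run along x and the outermost two are flush with the long sides, so it can be gripped across y. Origin: centre of the underside; z up. It lies fins up.
- sink_quarter: loose finned plain grey aluminium heat sink for the quarter-brick, 58 x 37 mm (x by y), 22 mm high over the fins, base 5 mm thick; the fins run along x and the outermost two are flush with the long sides, so it can be gripped across y. Origin: centre of the underside; z up. It lies fins up.
- nest_half: fixed half-brick test nest: brown board 12 mm thick, 107 x 88 mm, top = floor of a 67 x 64 mm pocket (3 mm play) between white corner guides (12 mm high, flared above 8 mm, 12 mm along each side, mid-sides open); grey terminal strip 9 mm high at +x edge. Origin: on table under pocket centre; x along its long side. Takes module either way round; its top then 28.7 mm above table.
- nest_quarter: fixed quarter-brick test nest: brown board 12 mm thick, 104 x 67 mm, top = floor of a 64 x 43 mm pocket (3 mm play) between white corner guides (12 mm high, flared above 8 mm, 12 mm along each side, mid-sides open); grey terminal strip 9 mm high at +x edge. Origin: on table under pocket centre; x along its long side. Takes module either way round; its top then 28.7 mm above table.
- nest_eighth: fixed eighth-brick test nest: brown board 12 mm thick, 104 x 53 mm, top = floor of a 64 x 29 mm pocket (3 mm play) between white corner guides (12 mm high, flared above 8 mm, 11 mm along each side, mid-sides open); grey terminal strip 9 mm high at +x edge. Origin: on table under pocket centre; x along its long side. Takes module either way round; its top then 28.7 mm above table.
- loupe: black eye loupe, 38 mm across and 36 mm high, standing loose among the work; a bystander. Origin: centre of its underside.
Things that resemble listed ones, but are neither listed nor needed, are in the scene too. What is shaped like the brick_half but pink is not meant.

How it is judged:
By the outcome, as a careful person would: the job done as asked, in the order asked, and still so for the second after the job is handed in, with the robot touching nothing.
It also fails if it takes over 102 s, if anything falls off the work surface, if the arm or the gripper's body presses on something with over 40 N, if the wrist force passes 120 N, or if a joint passes its speed limit or range.

## Robot

A 6-joint arm with a two-finger parallel gripper is mounted at the origin on a cart in front of the work surface, level with it; the furniture and walls round the work are solid. World frame = base frame: x ahead of the robot, y to its left, z up, the work surface at z = 0. Lengths are in mm, angles in rad, forces in N, time in s.
With the tool pointing down it reaches from about 400 to 925 mm from the base axis. Payload 12.5 kg.
Tool frame: the origin (TCP) lies between the finger pads; the fingertips stand 11 mm ahead of it and the grasp point (between the pads) lies 8 mm behind it (env.tip_extent is the distance from the TCP to the fingertips, in mm); x points along the fingers, z is the direction in which the jaws open and shut, and the axes are right-handed (so a half turn about x gives the same grasp; the last joint's range is limited). The gripper opens to 95 mm and grips with 3 to 60 N. Pads are 20 mm wide; open, the fingers measure 119 mm over their backs; the gripper's body (75 mm by 180 mm) begins 59 mm behind the grasp point.
Start: joints at [-1.328, 0.491, 1.559, -0, 1.092, -0.106], TCP at [213.63, -587.374, 225.661] pointing down, gripper open.
Joint ranges: [-3.1, 3.1], [-0.84, 2.19], [0.05, 2.79], [-1.13, 4.28], [0.06, 2.93], [-2.69, 2.69]. Speed limits (rad/s): [2.22, 2.22, 2.79, 3.14, 3.14, 3.14].

## Interface

Orientations are given as [roll, pitch, yaw] about the fixed x, y, z axes, in that order (R = Rz(yaw) Ry(pitch) Rx(roll)).
In Python, from cell import status, imaging, env gives the robot as it stands. The module is installed in compiled form; this text tells all that it offers.
- The arm moves only by the tool apply_moves, never from a script. Its argument "increments" is a list of rows, each a list of 5 numbers: the closure, from 0 (fully open) to 1 (shut), then the shift along the tool's x, y, z in mm, then the turn about the tool's x in degrees. A call has 1 to 10 rows; each row shifts and turns the commanded pose from where the row before left it, along the tool's axes as they then stand; what a row does not reach is not made up. A row lasts 1/10 s, in which the tool goes at most 50 mm and 8.59 degrees, less where a joint would pass 70% of its speed; a pose out of reach is approached as far as the arm can. A call with a gripper value outside its range is refused whole. The fingers move at their own pace and stop on an object; the grip force is fixed at half the most. Time passes only in rows, so rows that do not move let the fingers close. It gives the time, the measured TCP pose, the force and the opening at its end, in the units of the state.
- status.state(): the state, without advancing time (a new reading comes with each control period).
- imaging.read_camera(name): name is "scene" or "side" or "wrist"; returns a dict with "pixels" (400x640x3 uint8, red, green, blue), "fovy" (degrees; the focal length in pixels is half the picture's height over the tangent of half this angle, whatever the lens; pixels are square), "cx", "cy" (the principal point, pixels), "R" (3x3) and "t" (3): a world point X has camera coordinates R X + t. Camera axes: x right, y down, z forward; pixel columns grow to the right and rows downward; lengths in mm; the calibration is good to about 2 mm. A picture is of the moment at which its call begins. There is no depth.
- env.job_done(): hands the job in, once; it reports no verdict.
The state is a dict: "t": time; "joints": joint angles; "qvel": joint speeds; "tau": joint torques, N m; "eef_pos": TCP position; "tcp_rot": TCP orientation; "ft_force": force on the tool from outside, world axes, zero at the start; "moment": the same for the moment, N m; "opening": opening from 0.0 (shut) to 1.0 (fully open).
Only numpy, scipy, OpenCV 4.12 (cv2) and the standard library are available. Lean on these libraries where they do the work, as an engineer would, in place of code of your own. Each camera call takes 0.05 s, during which the arm holds its last target. There are 200 camera calls.

## Working session

There is one attempt and no reset: what is moved stays moved. The work goes in short steps, Python scripts to look and compute and a tool call to move; the robot and the scene stay as the last step left them, time stands still between calls to the robot, and variables do not carry over. Pictures are saved under pics/ and viewed, about 12 in all and at most 16, crops included, and the job is handed in when it is done.

Besides the shell and the picture viewer there is one more tool, called after "Request:" by a JSON object that holds its "fn" and its "kwargs", one argument or row to a line. apply_moves: Moves the arm, as the interface text tells. Its arguments: {"type":"object","properties":{"increments":{"type":"array"}},"required":["increments"]}

```bash
mkdir -p pics; cat > h.py <<'E'
from cell import status, imaging, env
import numpy as np, cv2
def shot(name,fn=None,crop=None,scale=1):
    c=imaging.read_camera(name); np.savez(f'{name}.npz',**{k:c[k] for k in c})
    p=c['pixels'][:,:,::-1]
    if fn:
        if crop: x0,y0,x1,y1=crop; p=p[y0:y1,x0:x1]
        cv2.imwrite(f'pics/{fn}.png',cv2.resize(p,None,fx=scale,fy=scale,interpolation=cv2.INTER_CUBIC))
    return c
def load(name): return dict(np.load(f'{name}.npz'))
def f(c): return 200/np.tan(np.radians(float(c['fovy']))/2)
def unproj(c,uv,z):
    d=np.array([(uv[0]-c['cx'])/f(c),(uv[1]-c['cy'])/f(c),1.]); R=c['R'];o=-R.T@c['t'];d=R.T@d
    return (o+d*(z-o[2])/d[2])
def proj(c,X):
    p=c['R']@np.array(X,float)+c['t']; return np.array([f(c)*p[0]/p[2]+c['cx'],f(c)*p[1]/p[2]+c['cy']])
E
python3 - <<'E'
from h import *
for n in ['scene','side','wrist']:
    c=shot(n,n+'0',scale=1.25); print(n,c['fovy'],c['cx'],c['cy'],-c['R'].T@c['t'],c['R'].round(3).tolist())
s=status.state();print(s)
E
```

```text
scene 48.534710258736645 312.50086049748154 198.75909965632667 [ 96.95194006 743.33974782 437.63507952] [[-0.893, -0.45, 0.027], [-0.204, 0.35, -0.914], [0.402, -0.822, -0.404]]
side 42.664907706363216 325.17439369380617 198.77022250408075 [217.38604153 960.47413777 905.66752661] [[-0.962, -0.274, 0.017], [-0.189, 0.615, -0.766], [0.199, -0.739, -0.643]]
wrist 59.132284751750745 316.92764306243294 191.71242481672346 [ 280.3618446  -562.94559127  384.09343603] [[0.341, -0.94, -0.001], [-0.91, -0.33, 0.252], [-0.237, -0.085, -0.968]]
{'t': 0.15, 'joints': array([-1.32758679e+00,  4.91360263e-01,  1.55929845e+00, -1.42524413e-05,
        1.09171708e+00, -1.05631039e-01]), 'qvel': array([ 2.66074338e-04, -1.50774790e-03, -2.18446649e-03, -6.25048409e-06,
       -9.75548107e-04,  5.31006573e-04]), 'tau': array([ 1.35797800e-03, -6.12894487e+01, -2.58277273e+01,  6.92714565e-02,
        4.73056384e-02, -8.33143440e-05]), 'eef_pos': array([ 213.58939867, -587.19123764,  225.23757657]), 'tcp_rot': array([3.05210385, 1.57001308, 1.83015468]), 'ft_force': array([ 0.3368597 ,  0.22195451, -0.04167794]), 'moment': array([-0.01238636, -0.04284099, -0.01266007]), 'opening': 0.9965975960767185}
```

View pics/scene0.png

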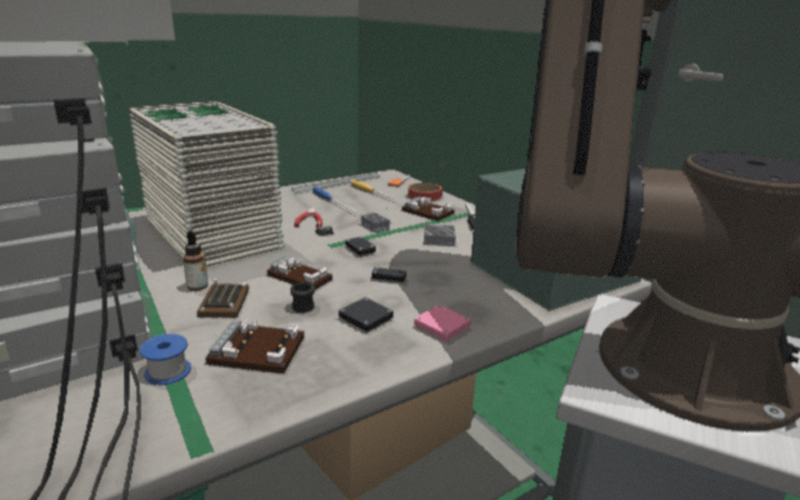

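View pics/side0.png

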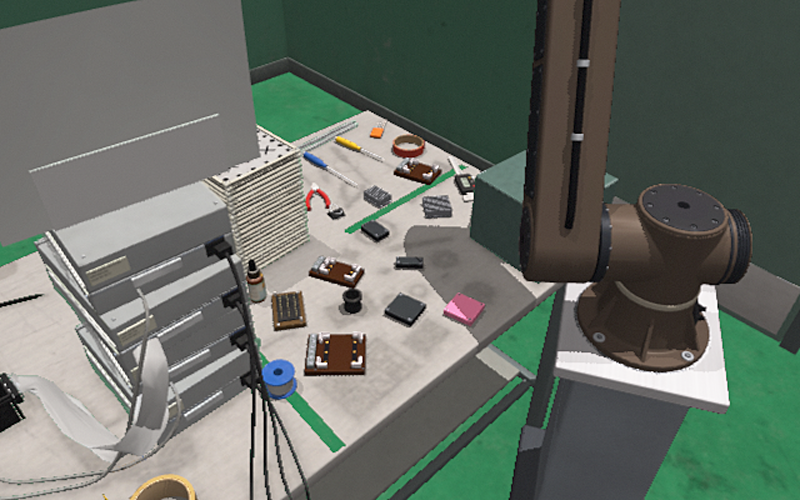

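View pics/wrist0.png

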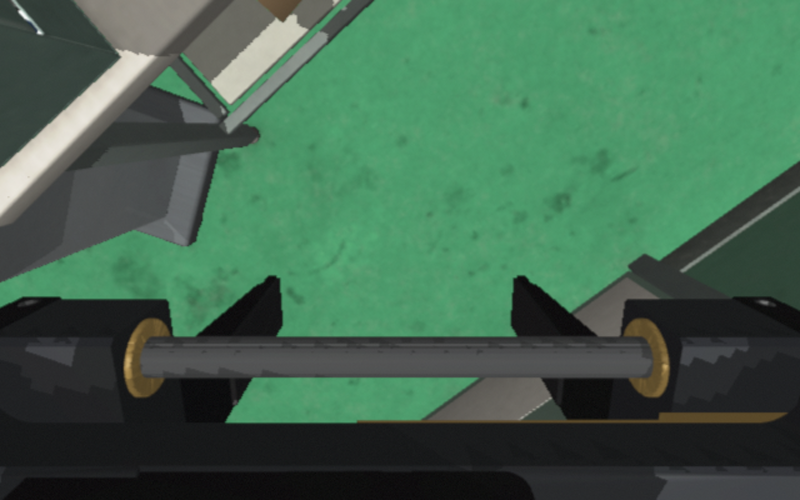

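```bash
python3 - <<'E'
from h import *
c=load('side');p=c['pixels'][:,:,::-1]
cv2.imwrite('pics/sA.png',cv2.resize(p[195:310,205:400],None,fx=4.1,fy=4.1,interpolation=cv2.INTER_CUBIC))
cv2.imwrite('pics/sB.png',cv2.resize(p[90:225,240:430],None,fx=4.2,fy=4.2,interpolation=cv2.INTER_CUBIC))
for n,u,v in [('half',405,309),('pink',464,309),('eighth?',410,263),('quarter?',375,231),('sinkH',437,207),('sinkQ',377,196),('loupe base',352,308),('nestH',336,352),('nest2',337,271),('nest3',418,170),('decoy',289,308),('boxtop nearleft',472,178),('bottle',257,295)]:
    print(n,unproj(c,(u/1.25,v/1.25),12).round())
E
```

```text
half [447. 110.  12.]
pink [336.  77.  12.]
eighth? [474. -23.  12.]
quarter? [ 578. -105.   12.]
sinkH [ 467. -234.   12.]
sinkQ [ 616. -235.   12.]
loupe base [546. 138.  12.]
nestH [536. 252.  12.]
nest2 [612.  45.  12.]
nest3 [ 551. -374.   12.]
decoy [663. 173.  12.]
boxtop nearleft [ 412. -380.   12.]
bottle [739. 158.  12.]
```

View pics/sA.png

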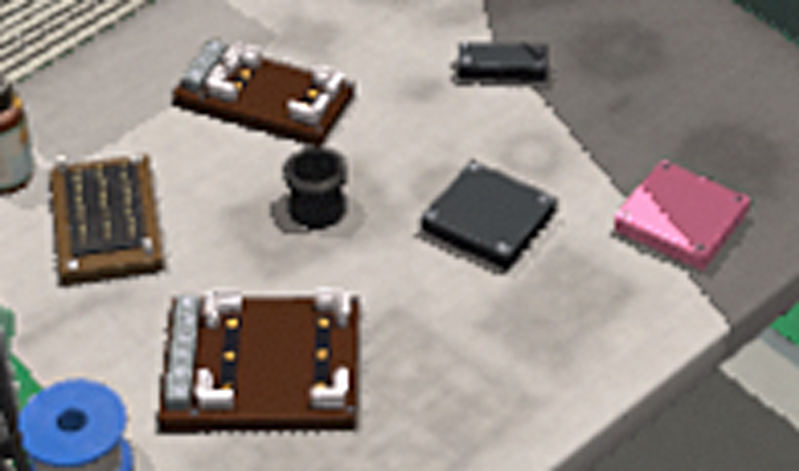

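View pics/sB.png

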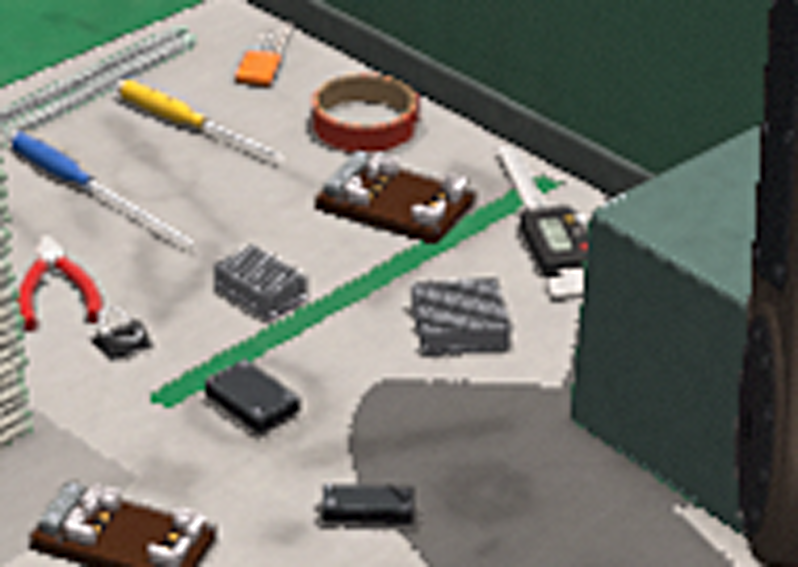

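```bash
cat >> h.py <<'E'
from scipy.spatial.transform import Rotation as Ro
def rot(s=None):
    s=s or status.state(); return Ro.from_euler('xyz',s['tcp_rot']).as_matrix()
def jaw(R): return np.degrees(np.arctan2(R[1,2],R[0,2]))   # world angle of tool z
def plan(x,y,z,ang=None):
    """print world delta, tool-frame delta now, and turn deg about tool x (x down: +turn = -world angle)"""
    s=status.state();R=rot(s);d=np.array([x,y,z])-s['eef_pos']
    t=0
    if ang is not None:
        t=-(ang-jaw(R)); t=(t+90)%180-90
    print('pos',s['eef_pos'].round(1),'jaw',jaw(R).round(2),'j6',s['joints'][5].round(2),'tool delta',(R.T@d).round(1),'turn',round(t,2),'F',s['ft_force'].round(1),'op',round(s['opening'],3),'t',s['t'])
E
python3 - <<'E'
from h import *
print(rot().round(3)); plan(550,-150,400,None)
c=load('side')
b=unproj(c,(240+572/4.2,90+420/4.2),0);print('box near corner',b)
for z in (100,150,200,250,300): print(z,proj(c,[b[0],b[1],z]))
print('want',240+592/4.2,90+215/4.2)
E
```

```text
[[-0.     0.94   0.342]
 [ 0.001  0.342 -0.94 ]
 [-1.     0.    -0.001]]
pos [ 213.6 -587.2  225.2] jaw -70.01 j6 -0.11 tool delta [-174.5  465.6 -296. ] turn 0 F [ 0.3  0.2 -0. ] op 0.997 t 0.15
box near corner [ 371.08244921 -160.14508657    0.        ]
100 [379.21939284 161.12396052]
150 [380.84244502 145.65066619]
200 [382.54498409 129.41958713]
250 [384.33299579 112.37365872]
300 [386.21308231  94.44993916]
want 380.95238095238096 141.1904761904762
```

Request:
{"fn": "apply_moves", "kwargs": {
  "increments": [
    [0,-45,0,0,0],
    [0,-45,0,0,0],
    [0,-45,0,0,0],
    [0,-45,0,0,0],
    [0,0,20,-20,0],
    [0,0,30,-30,0],
    [0,0,30,-30,0],
    [0,0,30,-30,0],
    [0,0,30,-30,0],
    [0,0,30,-30,0]
  ]
}}

```text
t: 1.15
eef_pos: [315.6, -367.8, 405.5]
tcp_rot: [3.036, 1.571, 1.814]
ft_force: [1.5, -0.2, 0.4]
opening: 1.004
```

Request:
{"fn": "apply_moves", "kwargs": {
  "increments": [
    [0,0,30,-30,0],
    [0,0,30,-30,0],
    [0,0,30,-30,0],
    [0,0,30,-30,0],
    [0,0,30,-30,0],
    [0,0,30,-30,0],
    [0,0,30,-30,5],
    [0,0,30,-30,5],
    [0,0,5,-10,5],
    [0,0,0,0,5]
  ]
}}

```text
t: 2.15
eef_pos: [465.7, -51.1, 405.3]
tcp_rot: [-2.011, 1.57, 2.701]
ft_force: [0.1, 0.0, -0.9]
opening: 1.001
```

```bash
python3 - <<'E'
from h import *
c=shot('wrist','w1',scale=1.25);plan(460,-50,300,-90); print(-c['R'].T@c['t'])
E
```

```text
pos [465.5 -51.8 405.3] jaw -90.39 j6 1.33 tool delta [105.3  -5.4  -1.8] turn -0.39 F [ 0.2 -0.2 -0.8] op 0.998 t 2.2
[536.77728053 -50.92063119 564.21523992]
```

View pics/w1.png

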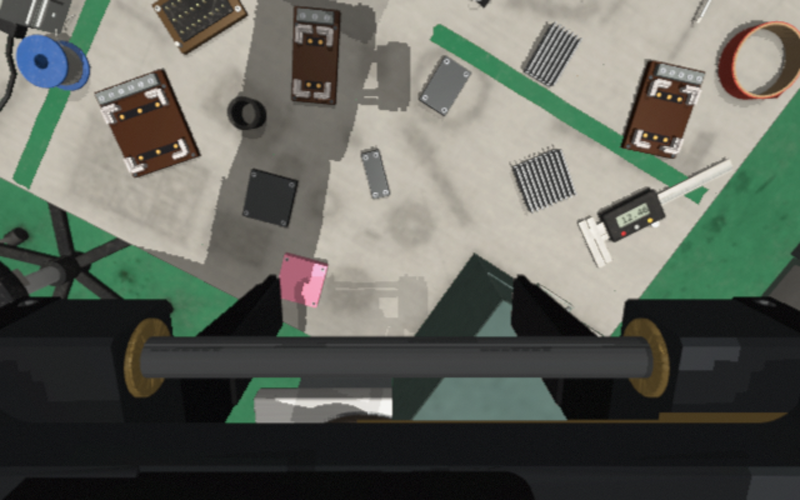

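```bash
cat > fit.py <<'E'
from h import *
from scipy.optimize import minimize
# name: (Lx,Ly,z0,z1,xoff)
M={'nestH':(107,88,0,12,8),'nestQ':(104,67,0,12,8),'nestE':(104,53,0,12,8),'brickH':(61,58,4,16.7,0),'brickH90':(58,61,4,16.7,0),
'brickQ':(58,37,4,16.7,0),'brickE':(58,23,4,16.7,0),'sinkH':(61,58,0,22,0),'sinkQ':(58,37,0,22,0)}
def hull(c,m,p,dz=0):
    Lx,Ly,z0,z1,o=m; ct,st=np.cos(p[2]),np.sin(p[2]); P=[]
    for sx in(-1,1):
        for sy in(-1,1):
            for z in(z0+dz,z1+dz):
                a,b=o+sx*Lx/2,sy*Ly/2; P.append(proj(c,[p[0]+ct*a-st*b,p[1]+st*a+ct*b,z]))
    return cv2.convexHull(np.array(P,np.float32))[:,0]
def score(c,g,m,p,w,dz=0):
    h=hull(c,m,p,dz); cen=h.mean(0); S=[]
    for a,b in zip(h,np.roll(h,-1,0)):
        L=np.hypot(*(b-a)); 
        if L<4: continue
        n=np.array([b[1]-a[1],a[0]-b[0]])/L
        if n@((a+b)/2-cen)<0:n=-n
        t=np.linspace(.06,.94,int(L*2))[:,None]; q=(a+(b-a)*t)
        s=lambda d:cv2.remap(g,(q+n*d)[:,0].astype(np.float32).reshape(-1,1),(q+n*d)[:,1].astype(np.float32).reshape(-1,1),cv2.INTER_LINEAR)[:,0]
        d=np.clip(np.linalg.norm(s(w)-s(-w),axis=1),0,60) ; S.append(d.sum())
    return -sum(S)/np.hypot(*(h-np.roll(h,-1,0)).T).sum()/2
def fit(c,name,guess,dz=0):
    g=c['pixels'].astype(np.float32); m=M[name]; p=np.array([guess[0],guess[1],np.radians(guess[2])])
    for w in(2.5,1.5,.8):
        best=None
        for k in range(6):
            d0=[4,6,.06] if w>2 else [1.5,1.5,.03]
            r0=np.random.default_rng(k).normal(size=(4,3))*d0
            r=minimize(lambda x:score(c,g,m,x,w,dz),p,method='Nelder-Mead',options=dict(initial_simplex=p+r0,xatol=.01,fatol=.001))
            if best is None or r.fun<best.fun: best=r
        p=best.x
    return p[0],p[1],np.degrees(p[2]),best.fun
def draw(img,c,name,p,k,dz=0):
    h=hull(c,M[name],[p[0],p[1],np.radians(p[2])],dz); cv2.polylines(img,[np.int32(((h+.5)*k-.5)*8)],True,(0,255,0),1,cv2.LINE_AA,3)
E
python3 - <<'E'
from fit import *
c=load('wrist')
G={'nestH':(148,122,27),'nestE':(316,55,0),'nestQ':(665,110,-17),'brickH':(271,197,-10),'brickH90':(271,197,-10),'brickE':(375,173,10),'brickQ':(445,86,-26),'sinkQ':(551,53,-27),'sinkH':(544,180,14)}
k=3; im=cv2.resize(c['pixels'][:,:,::-1],None,fx=k,fy=k,interpolation=cv2.INTER_CUBIC); im0=im.copy()
tiles=[]
for n,(u,v,a) in G.items():
    m=M[n];z=(m[2]+m[3])/2
    w=unproj(c,(u/1.25,v/1.25),m[3]); w[:2]-=m[4]*np.array([np.cos(np.radians(a)),np.sin(np.radians(a))])
    r=fit(c,n,(w[0],w[1],a)); print(n,np.round(r,2),'guess',w.round())
    draw(im,c,n,r,k)
    q=proj(c,[r[0],r[1],m[3]])*k; x,y=int(max(130,min(q[0],640*k-130))),int(max(130,q[1])); tiles.append(im[y-130:y+130,x-130:x+130])
t=[x for i,x in enumerate(tiles) if i!=4]; t.append(np.zeros_like(t[0]))
big=np.vstack([np.hstack(t[i:i+3]) for i in(0,3,6)]); cv2.imwrite('pics/fit1.png',cv2.resize(big,(600,600),interpolation=cv2.INTER_AREA) )
E
```

```text
nestH [530.37 251.08  17.52 -56.85] guess [533. 246.  12.]
nestE [606.76  45.44  -5.65 -56.73] guess [608.  42.  12.]
nestQ [ 545.64 -370.86  -11.63  -57.51] guess [ 546. -372.   12.]
brickH [447.47 109.31 -15.83 -57.2 ] guess [449. 106.  17.]
brickH90 [447.85 109.04 -15.14 -42.94] guess [449. 106.  17.]
brickE [475.77 -25.01  14.29 -55.13] guess [479. -25.  17.]
brickQ [ 581.82 -107.26  -32.36  -49.95] guess [ 581. -109.   17.]
sinkQ [ 612.61 -230.65  -28.46  -53.65] guess [ 616. -229.   22.]
sinkH [ 469.53 -234.13   23.81  -54.72] guess [ 471. -233.   22.]
```

View pics/fit1.png

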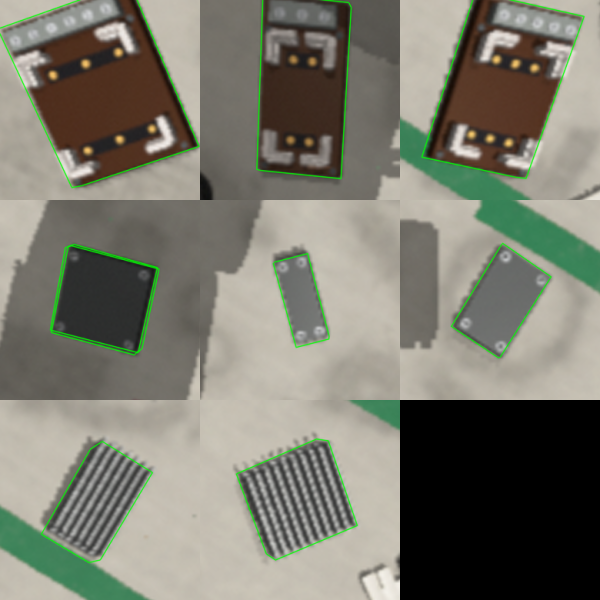

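```bash
cat >> h.py <<'E'
def plan2(x,y,z,ang,s=None):
    s=s or status.state();R=rot(s)
    t=(-(ang-jaw(R))+90)%180-90
    R2=R@Ro.from_euler('x',t,degrees=True).as_matrix()
    print('turn',round(t,2),'then',(R2.T@(np.array([x,y,z])-s['eef_pos'])).round(2),'| pos',s['eef_pos'].round(2),'jaw',jaw(R).round(2),'F',s['ft_force'].round(1),'op',round(s['opening'],3),'t',s['t'],'j6',s['joints'][5].round(2))
O={'nestH':(530.4,251.1,17.5),'nestE':(606.8,45.4,-5.65),'nestQ':(545.6,-370.9,-11.6),'brickH':(447.5,109.3,-15.8),'brickE':(475.8,-25.0,14.3),'brickQ':(581.8,-107.3,-32.4),'sinkQ':(612.6,-230.7,-28.5),'sinkH':(469.5,-234.1,23.8)}
def go(n,z): o=O[n]; plan2(o[0],o[1],z,o[2]+90)
E
python3 -c "
from h import *
go('brickQ',60)"
```

```text
turn 32.01 then [345.21 128.17 -15.61] | pos [465.45 -51.84 405.3 ] jaw -90.39 F [ 0.2 -0.2 -0.8] op 0.998 t 2.2 j6 1.33
```

Request:
{"fn": "apply_moves", "kwargs": {
  "increments": [
    [0,20,0,0,8],
    [0,35,0,0,8],
    [0,35,0,0,8],
    [0,35,0,0,8],
    [0,40,20,-2.5,0],
    [0,40,25,-3,0],
    [0,40,25,-3,0],
    [0,40,25,-3,0],
    [0,40,23.2,-3,0],
    [0,20,10,-1.1,0]
  ]
}}

```text
t: 3.2
eef_pos: [582.5, -108.5, 57.0]
tcp_rot: [-1.274, 1.568, 2.881]
ft_force: [-0.5, 0.2, 0.6]
opening: 1.001
```

Request:
{"fn": "apply_moves", "kwargs": {
  "increments": [
    [0,0,0,0,0],
    [0,0,0,0,0]
  ]
}}

```text
t: 3.4
eef_pos: [581.9, -107.8, 60.9]
tcp_rot: [-1.2, 1.57, 2.954]
ft_force: [-0.0, 0.3, -0.7]
opening: 0.999
```

```bash
python3 -c "
from h import *
go('brickQ',14)"
```

```text
turn 0.42 then [46.86 -0.29 -0.38] | pos [ 581.88 -107.78   60.86] jaw -121.98 F [-0.   0.3 -0.7] op 0.999 t 3.4 j6 1.83
```

Request:
{"fn": "apply_moves", "kwargs": {
  "increments": [
    [0,20,-0.3,-0.4,0.4],
    [0,15,0,0,0],
    [0,8,0,0,0],
    [0,4,0,0,0],
    [0,0,0,0,0],
    [1,0,0,0,0],
    [1,0,0,0,0],
    [1,0,0,0,0],
    [1,0,0,0,0],
    [1,0,0,0,0]
  ]
}}

```text
t: 4.4
eef_pos: [582.3, -107.2, 13.8]
tcp_rot: [1.632, 1.571, -0.505]
ft_force: [-0.1, 0.5, -0.8]
opening: 0.637
```

Request:
{"fn": "apply_moves", "kwargs": {
  "increments": [
    [1,0,0,0,0],
    [1,0,0,0,0],
    [1,0,0,0,0],
    [1,-5,0,0,0],
    [1,-15,0,0,0],
    [1,-20,0,0,0],
    [1,-20,0,0,0],
    [1,-10,0,0,0],
    [1,0,0,0,0],
    [1,0,0,0,0]
  ]
}}

```text
t: 5.4
eef_pos: [582.1, -107.1, 83.6]
tcp_rot: [1.172, 1.571, -0.964]
ft_force: [-0.1, -0.2, -1.3]
opening: 0.388
```

```bash
python3 -c "
from h import *
go('nestQ',60)
shot('side','s2',(240,90,430,225),3)"
```

```text
turn -20.82 then [ 23.62  17.32 265.71] | pos [ 582.06 -107.13   83.59] jaw -122.42 F [-0.1 -0.2 -1.3] op 0.388 t 5.4 j6 1.84
```

View pics/s2.png

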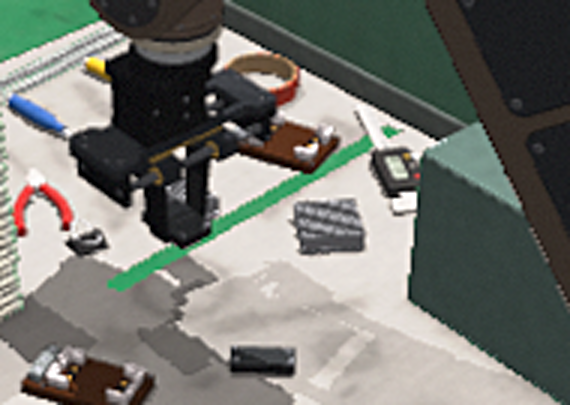

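Request:
{"fn": "apply_moves", "kwargs": {
  "increments": [
    [1,0,0,0,-7],
    [1,0,0,0,-7],
    [1,0,0,0,-6.8],
    [1,0,2,30,0],
    [1,0,3,45,0],
    [1,0,3,45,0],
    [1,0,3,45,0],
    [1,0,3,45,0],
    [1,0,2.3,40,0],
    [1,0,1,15.7,0]
  ]
}}

```text
t: 6.45
eef_pos: [544.5, -374.1, 82.4]
tcp_rot: [-1.741, 1.57, 2.765]
ft_force: [0.2, 0.7, -1.5]
opening: 0.386
```

Request:
{"fn": "apply_moves", "kwargs": {
  "increments": [
    [1,0,0,0,0],
    [1,0,0,0,0]
  ]
}}

```text
t: 6.65
eef_pos: [545.4, -369.9, 82.8]
tcp_rot: [-2.149, 1.569, 2.36]
ft_force: [-1.3, -0.3, -0.3]
opening: 0.386
```

```bash
python3 -c "
from h import *
go('nestQ',26)
shot('side','s3',(290,80,400,170),5)"
```

```text
turn -0.02 then [56.82  0.47  0.99] | pos [ 545.41 -369.91   82.82] jaw -101.62 F [-1.3 -0.3 -0.3] op 0.386 t 6.65 j6 1.08
```

View pics/s3.png

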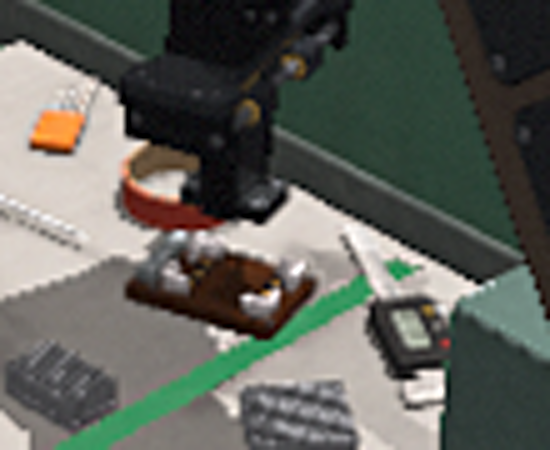

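Request:
{"fn": "apply_moves", "kwargs": {
  "increments": [
    [1,15,0.5,1,0],
    [1,15,0,0,0],
    [1,10,0,0,0],
    [1,6,0,0,0],
    [1,4,0,0,0],
    [1,3,0,0,0],
    [1,2,0,0,0],
    [1,1.5,0,0,0],
    [1,0,0,0,0],
    [1,0,0,0,0]
  ]
}}

```text
t: 7.7
eef_pos: [546.0, -372.1, 27.4]
tcp_rot: [0.966, 1.57, -0.807]
ft_force: [0.1, 0.0, -0.6]
opening: 0.384
```

```bash
python3 -c "
from h import *
go('nestQ',26)"
```

```text
turn -0.02 then [ 1.39 -0.64 -1.1 ] | pos [ 546.01 -372.11   27.39] jaw -101.62 F [ 0.1  0.  -0.6] op 0.384 t 7.7 j6 1.08
```

Request:
{"fn": "apply_moves", "kwargs": {
  "increments": [
    [1,0,-0.6,-1.1,0],
    [1,1,0,0,0],
    [1,0.6,0,0,0],
    [1,0,0,0,0],
    [1,0,0,0,0]
  ]
}}

```text
t: 8.2
eef_pos: [545.6, -370.8, 25.6]
tcp_rot: [0.997, 1.571, -0.777]
ft_force: [0.1, -0.0, 1.0]
opening: 0.388
```

```bash
python3 -c "
from h import *
go('nestQ',26)"
```

```text
turn -0.02 then [-0.39 -0.01  0.12] | pos [ 545.63 -370.78   25.61] jaw -101.62 F [ 0.1 -0.   1. ] op 0.388 t 8.2 j6 1.08
```

Request:
{"fn": "apply_moves", "kwargs": {
  "increments": [
    [0.4,0,0,0,0],
    [0.4,0,0,0,0],
    [0.4,0,0,0,0],
    [0.4,0,0,0,0],
    [0.4,0,0,0,0],
    [0.4,-10,0,0,0],
    [0.4,-20,0,0,0],
    [0.2,-30,0,0,0],
    [0,-40,0,0,0],
    [0,-40,0,0,0]
  ]
}}

```text
t: 9.2
eef_pos: [545.4, -370.6, 167.6]
tcp_rot: [-1.7, 1.571, 2.81]
ft_force: [-0.4, -0.4, 0.1]
opening: 0.797
```

```bash
python3 -c "
from h import *
go('brickE',90)"
```

```text
turn -25.92 then [  77.59   17.96 -352.09] | pos [ 545.37 -370.62  167.56] jaw -101.62 F [-0.4 -0.4  0.1] op 0.797 t 9.2 j6 1.08
```

Request:
{"fn": "apply_moves", "kwargs": {
  "increments": [
    [0,0,0,0,-6.5],
    [0,0,0,0,-6.5],
    [0,0,0,0,-6.5],
    [0,0,0,0,-6.4],
    [0,0,1.5,-30,0],
    [0,0,2.3,-45,0],
    [0,0,2.3,-45,0],
    [0,0,2.3,-45,0],
    [0,0,2.3,-45,0],
    [0,0,2.3,-45,0]
  ]
}}

```text
t: 10.2
eef_pos: [494.7, -118.9, 166.3]
tcp_rot: [0.934, 1.57, -0.388]
ft_force: [1.4, 0.1, 0.7]
opening: 1.003
```

Request:
{"fn": "apply_moves", "kwargs": {
  "increments": [
    [0,10,2.3,-45,0],
    [0,20,2,-37,0],
    [0,30,0.7,-15.1,0],
    [0,30,0,0,0],
    [0,15,0,0,0],
    [0,0,0,0,0],
    [0,0,0,0,0],
    [0,0,0,0,0]
  ]
}}

```text
t: 11.0
eef_pos: [476.7, -25.4, 61.6]
tcp_rot: [1.086, 1.569, -0.236]
ft_force: [-0.2, -0.0, 0.9]
opening: 0.999
```

```bash
python3 -c "
from h import *
go('brickE',14)"
```

```text
turn -0.03 then [47.64 -0.86 -0.65] | pos [476.71 -25.4   61.65] jaw -75.73 F [-0.2 -0.   0.9] op 0.999 t 11.0 j6 1.13
```

Request:
{"fn": "apply_moves", "kwargs": {
  "increments": [
    [0,20,-0.9,-0.6,0],
    [0,15,0,0,0],
    [0,8,0,0,0],
    [0,4.6,0,0,0],
    [0,0,0,0,0],
    [1,0,0,0,0],
    [1,0,0,0,0],
    [1,0,0,0,0],
    [1,0,0,0,0],
    [1,0,0,0,0]
  ]
}}

```text
t: 12.0
eef_pos: [475.2, -24.8, 13.0]
tcp_rot: [0.746, 1.571, -0.576]
ft_force: [-0.6, -0.1, 0.8]
opening: 0.638
```

Request:
{"fn": "apply_moves", "kwargs": {
  "increments": [
    [1,0,0,0,0],
    [1,0,0,0,0],
    [1,0,0,0,0],
    [1,0,0,0,0],
    [1,0,0,0,0]
  ]
}}

```text
t: 12.5
eef_pos: [475.1, -24.8, 12.9]
tcp_rot: [-0.063, 1.571, -1.384]
ft_force: [0.5, -0.3, -0.6]
opening: 0.241
```

Request:
{"fn": "apply_moves", "kwargs": {
  "increments": [
    [1,-5,0,0,0],
    [1,-15,0,0,0],
    [1,-20,0,0,0],
    [1,-20,0,0,0],
    [1,-10,0,0,0],
    [1,0,0,0,0],
    [1,0,0,0,0]
  ]
}}

```text
t: 13.2
eef_pos: [475.0, -24.8, 82.6]
tcp_rot: [-1.085, 1.571, -2.407]
ft_force: [0.3, -0.4, -0.1]
opening: 0.241
```

```bash
python3 -c "
from h import *
go('nestE',60)"
```

```text
turn 19.93 then [ 22.61 124.27 -82.82] | pos [474.98 -24.78  82.62] jaw -75.72 F [ 0.3 -0.4 -0.1] op 0.241 t 13.2 j6 1.13
```

Request:
{"fn": "apply_moves", "kwargs": {
  "increments": [
    [1,0,0,0,7],
    [1,0,0,0,7],
    [1,0,0,0,5.9],
    [1,0,20,-13,0],
    [1,0,30,-20,0],
    [1,0,30,-20,0],
    [1,0,28,-20,0],
    [1,0,15.5,-9.8,0],
    [1,0,0,0,0],
    [1,0,0,0,0]
  ]
}}

```text
t: 14.2
eef_pos: [605.1, 45.5, 81.6]
tcp_rot: [-1.445, 1.568, -3.114]
ft_force: [-0.2, -0.5, -1.4]
opening: 0.238
```

Request:
{"fn": "apply_moves", "kwargs": {
  "increments": [
    [1,0,0,0,0],
    [1,10,0,0,0],
    [1,10,0,0,0],
    [1,5,0,0,0],
    [1,0,0,0,0],
    [1,0,0,0,0]
  ]
}}

```text
t: 14.8
eef_pos: [606.1, 45.5, 57.7]
tcp_rot: [-1.275, 1.57, -2.944]
ft_force: [-0.5, 0.8, -0.4]
opening: 0.238
```

```bash
python3 -c "
from h import *
go('nestE',25)
shot('side','s4',(230,180,310,240),7)"
```

```text
turn 0.03 then [32.74  0.71 -0.  ] | pos [606.1   45.47  57.74] jaw -95.62 F [-0.5  0.8 -0.4] op 0.238 t 14.8 j6 1.64
```

View pics/s4.png

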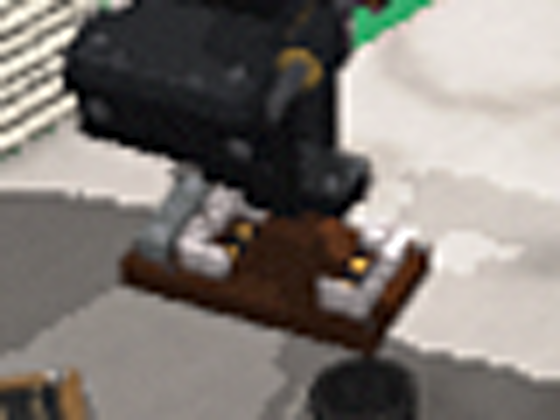

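Request:
{"fn": "apply_moves", "kwargs": {
  "increments": [
    [1,10,0,0,0],
    [1,8,0,0,0],
    [1,6,0,0,0],
    [1,4,0,0,0],
    [1,2.5,0,0,0],
    [1,1.5,0,0,0],
    [1,1,0,0,0],
    [1,0.4,0,0,0],
    [1,0,0,0,0],
    [1,0,0,0,0]
  ]
}}

```text
t: 15.85
eef_pos: [606.3, 45.5, 24.8]
tcp_rot: [1.443, 1.57, -0.226]
ft_force: [-0.0, -0.1, 3.2]
opening: 0.24
```

```bash
python3 -c "
from h import *
go('nestE',25)"
```

```text
turn 0.03 then [-0.21  0.54  0.05] | pos [606.27  45.5   24.79] jaw -95.62 F [-0.  -0.1  3.2] op 0.24 t 15.85 j6 1.64
```

Request:
{"fn": "apply_moves", "kwargs": {
  "increments": [
    [0.5,0,0,0,0],
    [0.5,0,0,0,0],
    [0.5,0,0,0,0],
    [0.5,0,0,0,0],
    [0.5,0,0,0,0],
    [0.5,-10,0,0,0],
    [0.5,-20,0,0,0],
    [0.2,-30,0,0,0],
    [0,-30,0,0,0],
    [0,0,0,0,0]
  ]
}}

```text
t: 16.85
eef_pos: [607.8, 45.6, 119.0]
tcp_rot: [1.624, 1.564, -0.044]
ft_force: [0.1, -0.2, 0.4]
opening: 0.7
```

```bash
python3 -c "
from h import *
go('brickH',60)"
```

```text
turn 10.19 then [  57.92 -172.02  -17.59] | pos [607.84  45.55 119.01] jaw -95.61 F [ 0.1 -0.2  0.4] op 0.7 t 16.85 j6 1.64
```

Request:
{"fn": "apply_moves", "kwargs": {
  "increments": [
    [0,0,0,0,5.2],
    [0,0,0,0,5],
    [0,0,-25,-3,0],
    [0,0,-40,-4,0],
    [0,0,-40,-4,0],
    [0,0,-40,-4,0],
    [0,10,-20,-2,0],
    [0,30,-7,-0.6,0],
    [0,20,0,0,0],
    [0,0,0,0,0]
  ]
}}

```text
t: 17.85
eef_pos: [444.3, 109.3, 53.0]
tcp_rot: [-1.169, 1.567, -3.016]
ft_force: [0.2, -0.1, 0.7]
opening: 1.001
```

Request:
{"fn": "apply_moves", "kwargs": {
  "increments": [
    [0,0,0,0,0],
    [0,0,0,0,0]
  ]
}}

```text
t: 18.05
eef_pos: [446.0, 109.3, 55.3]
tcp_rot: [1.853, 1.57, 0.006]
ft_force: [-0.0, -0.1, 0.6]
opening: 0.998
```

```bash
python3 -c "
from h import *
go('brickH',14)"
```

```text
turn -0.03 then [41.31  1.39 -0.42] | pos [446.   109.27  55.31] jaw -105.83 F [-0.  -0.1  0.6] op 0.998 t 18.05 j6 1.94
```

Request:
{"fn": "apply_moves", "kwargs": {
  "increments": [
    [0,18,0.8,-0.4,0],
    [0,15,0,0,0],
    [0,8,0,0,0],
    [0,2,0,0,0],
    [0,0,0,0,0],
    [0,0,0,0,0]
  ]
}}

```text
t: 18.65
eef_pos: [446.6, 109.5, 12.1]
tcp_rot: [1.848, 1.57, 0.001]
ft_force: [0.0, 0.2, -0.8]
opening: 0.999
```

```bash
python3 -c "
from h import *
go('brickH',14)"
```

```text
turn -0.02 then [-1.91  0.9  -0.02] | pos [446.63 109.52  12.09] jaw -105.82 F [ 0.   0.2 -0.8] op 0.999 t 18.65 j6 1.94
```

Request:
{"fn": "apply_moves", "kwargs": {
  "increments": [
    [0,-1.5,0.9,0,0],
    [1,0,0,0,0],
    [1,0,0,0,0],
    [1,0,0,0,0],
    [1,0,0,0,0],
    [1,0,0,0,0],
    [1,0,0,0,0],
    [1,0,0,0,0]
  ]
}}

```text
t: 19.45
eef_pos: [447.2, 109.3, 13.0]
tcp_rot: [-0.175, 1.571, -2.022]
ft_force: [-0.1, 0.4, 0.0]
opening: 0.609
```

Request:
{"fn": "apply_moves", "kwargs": {
  "increments": [
    [1,-5,0,0,0],
    [1,-15,0,0,0],
    [1,-20,0,0,0],
    [1,-30,0,0,0],
    [1,-20,0,0,0],
    [1,0,0,0,0],
    [1,0,0,0,0]
  ]
}}

```text
t: 20.15
eef_pos: [447.1, 109.3, 103.1]
tcp_rot: [1.815, 1.57, -0.032]
ft_force: [0.0, 0.6, -0.5]
opening: 0.606
```

```bash
python3 -c "
from h import *
go('nestH',60)"
```

```text
turn -33.31 then [  43.12  122.07 -110.24] | pos [447.1  109.26 103.06] jaw -105.81 F [ 0.   0.6 -0.5] op 0.606 t 20.15 j6 1.94
```

Request:
{"fn": "apply_moves", "kwargs": {
  "increments": [
    [1,0,0,0,-7],
    [1,0,0,0,-7],
    [1,0,0,0,-7],
    [1,0,0,0,-7],
    [1,0,0,0,-5.3],
    [1,0,20,-18,0],
    [1,0,30,-27,0],
    [1,0,30,-27,0],
    [1,0,30,-27,0],
    [1,0,12,-11.2,0]
  ]
}}

```text
t: 21.15
eef_pos: [531.3, 253.5, 101.3]
tcp_rot: [-1.629, 1.57, -2.893]
ft_force: [-1.2, -0.3, -1.5]
opening: 0.608
```

Request:
{"fn": "apply_moves", "kwargs": {
  "increments": [
    [1,0,0,0,0],
    [1,20,0,0,0],
    [1,20,0,0,0],
    [1,5,0,0,0],
    [1,0,0,0,0],
    [1,0,0,0,0],
    [1,0,0,0,0]
  ]
}}

```text
t: 21.85
eef_pos: [530.7, 250.9, 58.8]
tcp_rot: [1.498, 1.57, 0.232]
ft_force: [0.3, 0.0, -1.5]
opening: 0.605
```

```bash
python3 -c "
from h import *
go('nestH',25)"
```

```text
turn -0.03 then [33.76 -0.31 -0.27] | pos [530.74 250.93  58.76] jaw -72.53 F [ 0.3  0.  -1.5] op 0.605 t 21.85 j6 1.6
```

Request:
{"fn": "apply_moves", "kwargs": {
  "increments": [
    [1,10,0,0,0],
    [1,8,0,0,0],
    [1,6,0,0,0],
    [1,4,0,0,0],
    [1,2.5,0,0,0],
    [1,1.5,0,0,0],
    [1,1,0,0,0],
    [1,0.4,0,0,0],
    [1,0,0,0,0],
    [1,0,0,0,0]
  ]
}}

```text
t: 22.85
eef_pos: [530.6, 251.0, 24.9]
tcp_rot: [1.408, 1.57, 0.143]
ft_force: [-0.6, 0.4, 3.4]
opening: 0.609
```

```bash
python3 -c "
from h import *
go('nestH',25)"
```

```text
turn -0.02 then [-0.08 -0.14 -0.11] | pos [530.57 251.04  24.92] jaw -72.52 F [-0.6  0.4  3.4] op 0.609 t 22.85 j6 1.6
```

Request:
{"fn": "apply_moves", "kwargs": {
  "increments": [
    [0.1,0,0,0,0],
    [0.1,0,0,0,0],
    [0.1,0,0,0,0],
    [0.1,0,0,0,0],
    [0.1,-10,0,0,0],
    [0.1,-20,0,0,0],
    [0,-40,0,0,0],
    [0,-45,0,0,0],
    [0,-45,0,0,0],
    [0,-45,0,0,6]
  ]
}}

```text
t: 23.85
eef_pos: [530.0, 250.9, 232.3]
tcp_rot: [1.545, 1.57, 0.174]
ft_force: [0.6, -0.3, -0.4]
opening: 1.001
```

```bash
python3 -c "
from h import *
plan2(450,-60,400,-90)"
```

```text
turn 11.45 then [-167.77  -79.94  310.9 ] | pos [530.03 250.92 232.31] jaw -78.55 F [ 0.6 -0.3 -0.4] op 1.001 t 23.85 j6 1.7
```

Request:
{"fn": "apply_moves", "kwargs": {
  "increments": [
    [0,-25,0,0,6],
    [0,-35,0,0,5.4],
    [0,-35,-8,30,0],
    [0,-35,-11,45,0],
    [0,-30,-11,45,0],
    [0,0,-11,45,0],
    [0,0,-11,45,0],
    [0,0,-11,45,0],
    [0,0,-11,40,0],
    [0,0,-6,16,0]
  ]
}}

```text
t: 24.85
eef_pos: [452.2, -52.0, 382.7]
tcp_rot: [0.79, 1.57, -0.782]
ft_force: [0.6, 0.7, 0.2]
opening: 1.001
```

Request:
{"fn": "apply_moves", "kwargs": {
  "increments": [
    [0,0,0,0,0],
    [0,0,0,0,0],
    [0,0,0,0,0],
    [0,0,0,0,0]
  ]
}}

```text
t: 25.25
eef_pos: [453.6, -48.7, 382.0]
tcp_rot: [-2.406, 1.571, 2.309]
ft_force: [0.4, 0.3, 0.4]
opening: 1.001
```

```bash
python3 - <<'E'
from fit import *
c=shot('wrist'); plan2(450,-60,400,-90)
k=3; im=cv2.resize(c['pixels'][:,:,::-1],None,fx=k,fy=k,interpolation=cv2.INTER_CUBIC);tiles=[]
for n,g,dz in [('sinkQ','sinkQ',0),('sinkH','sinkH',0),('nestH','nestH',0),('nestE','nestE',0),('nestQ','nestQ',0),('brickH','nestH',12),('brickE','nestE',12),('brickQ','nestQ',12)]:
    r=fit(c,n,O[g],dz); print(n,np.round(r,2),'prior',O[g])
    if n[0]!='n': draw(im,c,n,r,k,dz)
    q=proj(c,[r[0],r[1],20])*k; x,y=int(max(130,min(q[0],640*k-130))),int(max(130,q[1])); tiles.append(im[y-130:y+130,x-130:x+130])
t=[tiles[i] for i in(0,1,5,6,7)]+[np.zeros_like(tiles[0])]
cv2.imwrite('pics/fit2.png',np.vstack([np.hstack(t[:3]),np.hstack(t[3:])]))
E
```

```text
turn 0.17 then [-18.08  -3.61  11.23] | pos [453.61 -48.77 381.92] jaw -89.83 F [-0.6  0.5 -0.3] op 1.001 t 25.3 j6 1.32
sinkQ [ 614.98 -225.99  -28.15  -54.15] prior (612.6, -230.7, -28.5)
sinkH [ 469.89 -233.72   23.72  -54.81] prior (469.5, -234.1, 23.8)
nestH [530.36 248.97  18.11 -56.81] prior (530.4, 251.1, 17.5)
nestE [595.95  46.3   -4.99 -47.19] prior (606.8, 45.4, -5.65)
nestQ [ 545.98 -371.25  -11.61  -57.72] prior (545.6, -370.9, -11.6)
brickH [531.3  256.45  18.13 -43.8 ] prior (530.4, 251.1, 17.5)
brickE [618.46  43.9   -5.85 -32.42] prior (606.8, 45.4, -5.65)
brickQ [ 546.21 -376.97  -12.45  -44.67] prior (545.6, -370.9, -11.6)
```

View pics/fit2.png

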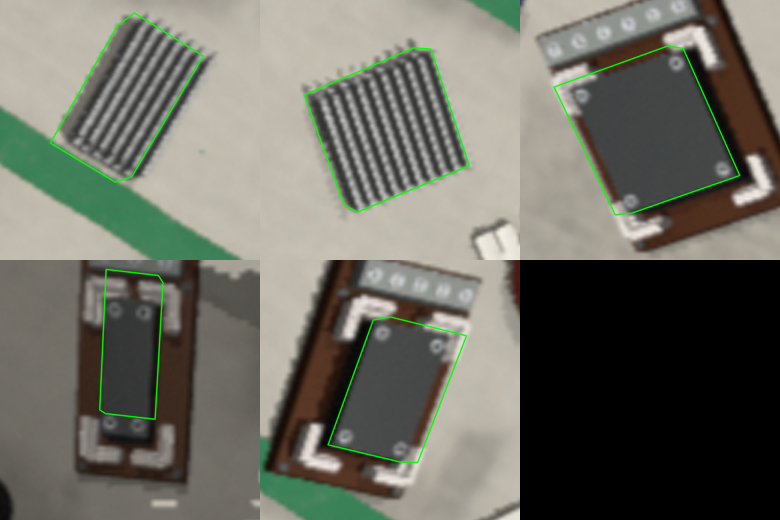

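```bash
python3 - <<'E'
from h import *
c=load('wrist');k=3
for n,r,t in [('nestH',(531.3,256.45),(133,132.25)),('nestE',(618.46,43.9),(126.5,106.3)),('nestQ',(546.21,-376.97),(130.75,131))]:
    q=proj(c,[r[0],r[1],20])*k; x,y=int(max(130,min(q[0],640*k-130))),int(max(130,q[1]))
    uv=((x-130+t[0]+.5)/k-.5,(y-130+t[1]+.5)/k-.5)
    print(n,unproj(c,uv,28.7).round(1),O[n])
E
```

```text
nestH [531.  250.7  28.7] (530.4, 251.1, 17.5)
nestE [608.9  45.1  28.7] (606.8, 45.4, -5.65)
nestQ [ 546.  -370.9   28.7] (545.6, -370.9, -11.6)
```

```bash
sed -i "s/'sinkQ':(612.6,-230.7/'sinkQ':(613.5,-228.8/; s/'nestQ':(545.6/'nestQ':(545.8/" h.py; python3 -c "
from h import *
go('sinkQ',70)"
```

```text
turn 28.67 then [311.9  226.45  81.91] | pos [453.61 -48.77 381.92] jaw -89.83 F [-0.6  0.5 -0.3] op 1.001 t 25.3 j6 1.32
```

Request:
{"fn": "apply_moves", "kwargs": {
  "increments": [
    [0,20,0,0,7.2],
    [0,30,0,0,7.2],
    [0,30,0,0,7.2],
    [0,30,0,0,7.1],
    [0,30,25,9,0],
    [0,30,38,14,0],
    [0,30,38,14,0],
    [0,30,38,14,0],
    [0,30,38,14,0],
    [0,25,33,11,0]
  ]
}}

```text
t: 26.3
eef_pos: [601.7, -216.8, 95.7]
tcp_rot: [-1.432, 1.57, 2.782]
ft_force: [-0.2, 0.2, -0.2]
opening: 1.001
```

Request:
{"fn": "apply_moves", "kwargs": {
  "increments": [
    [0,20,16.4,5.9,0],
    [0,6.9,0,0,0],
    [0,0,0,0,0],
    [0,0,0,0,0],
    [0,0,0,0,0]
  ]
}}

```text
t: 26.8
eef_pos: [612.3, -228.3, 72.5]
tcp_rot: [1.575, 1.569, -0.495]
ft_force: [0.3, -0.3, -0.9]
opening: 0.999
```

```bash
python3 -c "
from h import *
go('sinkQ',14)"
```

```text
turn -0.07 then [58.49  1.2  -0.09] | pos [ 612.32 -228.26   72.49] jaw -118.57 F [ 0.3 -0.3 -0.9] op 0.999 t 26.8 j6 1.61
```

Request:
{"fn": "apply_moves", "kwargs": {
  "increments": [
    [0,20,0.6,0,0],
    [0,20,0,0,0],
    [0,10,0,0,0],
    [0,5,0,0,0],
    [0,2,0,0,0],
    [0,0,0,0,0],
    [0,0,0,0,0]
  ]
}}

```text
t: 27.5
eef_pos: [613.0, -229.4, 14.8]
tcp_rot: [1.57, 1.57, -0.501]
ft_force: [0.1, -0.7, -0.2]
opening: 1.004
```

```bash
python3 -c "
from h import *
go('sinkQ',14)"
```

```text
turn -0.12 then [ 0.75  0.17 -0.77] | pos [ 612.98 -229.39   14.75] jaw -118.62 F [ 0.1 -0.7 -0.2] op 1.004 t 27.5 j6 1.61
```

Request:
{"fn": "apply_moves", "kwargs": {
  "increments": [
    [0,0.7,0.2,0,0],
    [1,0,0,0,0],
    [1,0,0,0,0],
    [1,0,0,0,0],
    [1,0,0,0,0],
    [1,0,0,0,0],
    [1,0,0,0,0],
    [1,0,0,0,0],
    [1,0,0,0,0],
    [1,0,0,0,0]
  ]
}}

```text
t: 28.5
eef_pos: [612.8, -229.4, 13.3]
tcp_rot: [0.397, 1.571, -1.674]
ft_force: [-0.9, 0.4, -0.7]
opening: 0.386
```

```bash
python3 -c "
from h import *
go('sinkQ',14)"
```

```text
turn -0.12 then [-0.7   0.32 -0.82] | pos [ 612.83 -229.37   13.3 ] jaw -118.62 F [-0.9  0.4 -0.7] op 0.386 t 28.5 j6 1.61
```

Request:
{"fn": "apply_moves", "kwargs": {
  "increments": [
    [1,-5,0,0,0],
    [1,-15,0,0,0],
    [1,-25,0,0,0],
    [1,-25,0,0,0],
    [1,-10,0,0,0],
    [1,0,0,0,0],
    [1,0,0,0,0]
  ]
}}

```text
t: 29.2
eef_pos: [612.5, -229.2, 92.9]
tcp_rot: [-1.358, 1.57, 2.855]
ft_force: [-0.5, 0.6, -1.0]
opening: 0.388
```

```bash
python3 -c "
from h import *
go('nestQ',80)
shot('side','s5',(290,80,400,170),5)"
```

```text
turn -17.02 then [ 12.94 -36.87 152.19] | pos [ 612.53 -229.24   92.93] jaw -118.62 F [-0.5  0.6 -1. ] op 0.388 t 29.2 j6 1.61
```

View pics/s5.png

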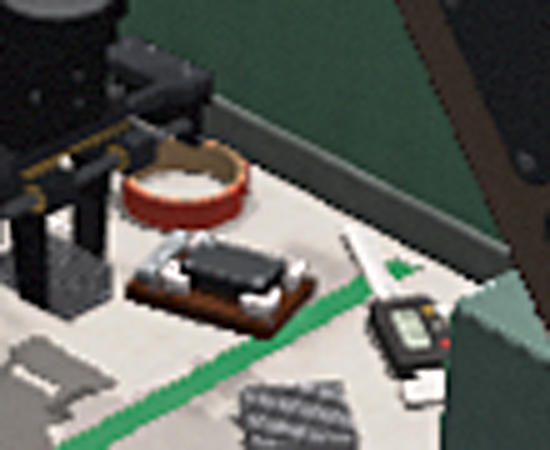

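Request:
{"fn": "apply_moves", "kwargs": {
  "increments": [
    [1,0,0,0,-6],
    [1,0,0,0,-6],
    [1,0,0,0,-5],
    [1,0,-6,25,0],
    [1,0,-9,38,0],
    [1,0,-9,38,0],
    [1,0,-8,33,0],
    [1,0,-4.9,18.2,0],
    [1,0,0,0,0],
    [1,0,0,0,0]
  ]
}}

```text
t: 30.25
eef_pos: [546.0, -370.4, 92.6]
tcp_rot: [-2.22, 1.57, 2.289]
ft_force: [-0.3, 0.9, -0.3]
opening: 0.385
```

Request:
{"fn": "apply_moves", "kwargs": {
  "increments": [
    [1,15,0,0,0],
    [1,15,0,0,0],
    [1,8,0,0,0],
    [1,0,0,0,0],
    [1,0,0,0,0],
    [1,0,0,0,0]
  ]
}}

```text
t: 30.85
eef_pos: [546.3, -371.1, 55.7]
tcp_rot: [1.009, 1.57, -0.764]
ft_force: [-0.0, -0.9, -0.3]
opening: 0.388
```

```bash
python3 -c "
from h import *
go('nestQ',42)"
```

```text
turn -0.01 then [13.71 -0.56 -0.11] | pos [ 546.32 -371.11   55.71] jaw -101.61 F [-0.  -0.9 -0.3] op 0.388 t 30.85 j6 1.08
```

Request:
{"fn": "apply_moves", "kwargs": {
  "increments": [
    [1,5,-0.9,-0.1,0],
    [1,4,0,0,0],
    [1,2,0,0,0],
    [1,1.5,0,0,0],
    [1,0.6,0,0,0],
    [1,0,0,0,0],
    [1,0,0,0,0],
    [1,0.4,0,0,0],
    [1,0,0,0,0]
  ]
}}

```text
t: 31.75
eef_pos: [545.3, -370.8, 42.0]
tcp_rot: [0.897, 1.57, -0.877]
ft_force: [-0.0, -0.3, -0.7]
opening: 0.387
```

```bash
python3 -c "
from h import *
go('nestQ',42)"
```

```text
turn -0.02 then [-0.04  0.55  0.  ] | pos [ 545.27 -370.79   41.96] jaw -101.62 F [-0.  -0.3 -0.7] op 0.387 t 31.75 j6 1.08
```

Request:
{"fn": "apply_moves", "kwargs": {
  "increments": [
    [1,0.4,0,0,0],
    [1,0.4,0,0,0],
    [1,0,0,0,0],
    [1,0,0,0,0]
  ]
}}

```text
t: 32.15
eef_pos: [545.3, -370.8, 41.7]
tcp_rot: [0.964, 1.57, -0.809]
ft_force: [-0.8, 0.4, 6.0]
opening: 0.385
```

Contact. Release symmetric and lift.

Request:
{"fn": "apply_moves", "kwargs": {
  "increments": [
    [0.3,-0.3,0,0,0],
    [0.3,0,0,0,0],
    [0.3,0,0,0,0],
    [0.3,0,0,0,0],
    [0.3,0,0,0,0],
    [0.3,-10,0,0,0],
    [0.2,-20,0,0,0],
    [0,-40,0,0,0],
    [0,-45,0,0,0],
    [0,-20,0,0,0]
  ]
}}

```text
t: 33.15
eef_pos: [546.1, -371.4, 181.3]
tcp_rot: [1.07, 1.565, -0.703]
ft_force: [-1.3, 0.1, -0.3]
opening: 0.97
```

```bash
python3 -c "
from h import *
go('sinkH',90)"
```

```text
turn -35.41 then [  90.46  -14.87 -156.93] | pos [ 546.05 -371.36  181.28] jaw -101.61 F [-1.3  0.1 -0.3] op 0.97 t 33.15 j6 1.08
```

```bash
python3 - <<'E'
from h import *
c=load('wrist'); c['t']=-c['R']@np.array([536.8,-50.9,564.2])
print('check sinkH',unproj(c,(544/1.25,180/1.25),22))
for uv in [(475,255),(405,335),(515,300),(395,410)]: print(uv,unproj(c,np.array(uv)/1.25,163).round(),unproj(c,np.array(uv)/1.25,0).round())
p=c['pixels'][120:300,280:500,::-1]; cv2.imwrite('pics/box.png',cv2.resize(p,None,fx=3,fy=3,interpolation=cv2.INTER_CUBIC))
E
```

```text
check sinkH [ 471.84179331 -232.94001862   22.        ]
(475, 255) [ 418. -126.  163.] [ 369. -157.    0.]
(405, 335) [334. -60. 163.] [252. -64.   0.]
(515, 300) [ 372. -167.  163.] [ 305. -215.    0.]
(395, 410) [248. -51. 163.] [131. -50.   0.]
```

View pics/box.png

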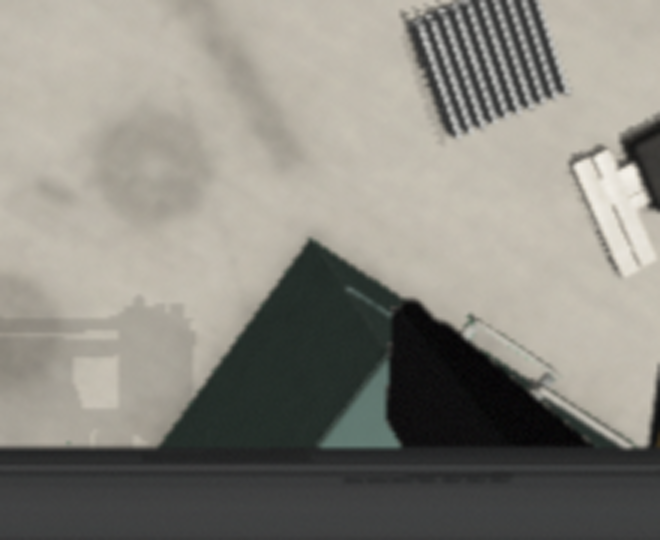

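```bash
python3 - <<'E'
from h import *
c=load('wrist'); g=lambda u,v,z: unproj(c,(280+u/3,120+v/3),z)[:2]
A=g(312,238,0);B=g(630,440,0);print('face',A,B)
for z in(80,120,160): print(z,g(468,316,z).round(),g(550,378,z).round())
n=np.array([-(B-A)[1],(B-A)[0]]);n/=np.hypot(*n)
C=np.array([469.5,-234.1]); j=np.array([np.cos(np.radians(113.8)),np.sin(np.radians(113.8))]);w=np.array([j[1],-j[0]])
if n@(C-A)<0:n=-n
print('n',n,'centre dist',n@(C-A))
for a in(-90,90):
  for b in(-37.5,37.5): P=C+a*j+b*w; print('body corner',P.round(),'dist',(n@(P-A)).round(1))
for z in(80,120,160): print('handle dist',z,n@(g(468,316,z)-A),n@(g(550,378,z)-A))
E
```

```text
face [ 371.57152318 -155.83809914] [ 254.51659503 -339.70949899]
80 [ 357. -214.] [ 326. -255.]
120 [ 371. -199.] [ 343. -237.]
160 [ 386. -185.] [ 361. -219.]
n [ 0.84356619 -0.53702522] centre dist 124.63776642073152
body corner [ 472. -332.] dist 178.7
body corner [ 540. -301.] dist 220.3
body corner [ 399. -167.] dist 29.0
body corner [ 467. -137.] dist 70.6
handle dist 80 18.81330295667958 14.998979276711765
handle dist 120 23.36954843301907 19.886228123183457
handle dist 160 27.92579390935862 24.773476969655157
```

Request:
{"fn": "apply_moves", "kwargs": {
  "increments": [
    [0,0,0,0,-6],
    [0,0,0,0,-7.5],
    [0,0,0,0,-7.5],
    [0,0,0,0,-7.4],
    [0,0,0,0,-7],
    [0,0,-2,-25,0],
    [0,0,-4,-40,0],
    [0,0,-4,-40,0],
    [0,0,-3,-36,0],
    [0,0,-1.9,-15.9,0]
  ]
}}

```text
t: 34.15
eef_pos: [466.8, -230.8, 177.2]
tcp_rot: [-2.797, 1.571, 2.332]
ft_force: [0.0, 0.3, -1.1]
opening: 1.0
```

Request:
{"fn": "apply_moves", "kwargs": {
  "increments": [
    [0,20,0,0,0],
    [0,30,0,0,0],
    [0,30,0,0,0],
    [0,20,0,0,0],
    [0,0,0,0,0],
    [0,0,0,0,0],
    [0,0,0,0,0]
  ]
}}

```text
t: 34.85
eef_pos: [468.8, -233.5, 77.7]
tcp_rot: [0.545, 1.569, -0.611]
ft_force: [-0.1, -0.7, 0.8]
opening: 1.0
```

```bash
python3 -c "
from h import *
go('sinkH',14)"
```

```text
turn -0.01 then [63.68  0.31  0.68] | pos [ 468.84 -233.52   77.68] jaw -66.21 F [-0.1 -0.7  0.8] op 1.0 t 34.85 j6 0.57
```

Request:
{"fn": "apply_moves", "kwargs": {
  "increments": [
    [0,15,0.3,0.7,0],
    [0,15,0,0,0],
    [0,15,0,0,0],
    [0,10,0,0,0],
    [0,5,0,0,0],
    [0,3,0,0,0],
    [0,0,0,0,0],
    [0,0,0,0,0]
  ]
}}

```text
t: 35.65
eef_pos: [469.1, -233.8, 13.8]
tcp_rot: [0.494, 1.57, -0.662]
ft_force: [1.2, 0.5, 0.2]
opening: 1.004
```

```bash
python3 -c "
from h import *
go('sinkH',14)"
```

```text
turn -0.01 then [-0.23  0.29  0.44] | pos [ 469.06 -233.82   13.77] jaw -66.21 F [1.2 0.5 0.2] op 1.004 t 35.65 j6 0.57
```

Request:
{"fn": "apply_moves", "kwargs": {
  "increments": [
    [0,0,0.3,0.4,0],
    [1,0,0,0,0],
    [1,0,0,0,0],
    [1,0,0,0,0],
    [1,0,0,0,0],
    [1,0,0,0,0],
    [1,0,0,0,0],
    [1,0,0,0,0]
  ]
}}

```text
t: 36.45
eef_pos: [469.3, -234.0, 13.3]
tcp_rot: [0.056, 1.571, -1.1]
ft_force: [0.5, 0.8, 0.2]
opening: 0.606
```

```bash
python3 -c "
from h import *
go('sinkH',14)"
```

```text
turn -0.02 then [-0.69  0.13  0.2 ] | pos [ 469.3  -233.97   13.31] jaw -66.22 F [0.5 0.8 0.2] op 0.606 t 36.45 j6 0.57
```

Request:
{"fn": "apply_moves", "kwargs": {
  "increments": [
    [1,-5,0,0,0],
    [1,-15,0,0,0],
    [1,-30,0,0,0],
    [1,-35,0,0,0],
    [1,-30,0,0,0],
    [1,-10,0,0,0],
    [1,0,0,0,0],
    [1,0,0,0,0]
  ]
}}

```text
t: 37.25
eef_pos: [468.8, -233.7, 137.4]
tcp_rot: [-2.524, 1.57, 2.603]
ft_force: [0.3, 0.2, -1.1]
opening: 0.612
```

```bash
sed -i "s/'nestH':(530.4,251.1/'nestH':(530.6,251.0/" h.py; python3 -c "
from h import *
go('nestH',80)"
```

```text
turn 6.28 then [  57.61  204.68 -443.63] | pos [ 468.85 -233.68  137.38] jaw -66.22 F [ 0.3  0.2 -1.1] op 0.612 t 37.25 j6 0.57
```

Request:
{"fn": "apply_moves", "kwargs": {
  "increments": [
    [1,0,0,0,3.2],
    [1,0,0,0,3.1],
    [1,0,10,-22,0],
    [1,0,16,-35,0],
    [1,0,18,-39,0],
    [1,0,18,-39,0],
    [1,0,18,-39,0],
    [1,0,18,-39,0],
    [1,0,18,-39,0],
    [1,0,18,-39,0]
  ]
}}

```text
t: 38.25
eef_pos: [509.0, 85.6, 136.6]
tcp_rot: [-1.79, 1.568, -3.056]
ft_force: [1.0, -0.5, -0.9]
opening: 0.607
```

Request:
{"fn": "apply_moves", "kwargs": {
  "increments": [
    [1,0,18,-39,0],
    [1,0,18,-39,0],
    [1,0,18,-39,0],
    [1,0,12,-25,0],
    [1,0,4.7,-10.6,0],
    [1,0,0,0,0],
    [1,20,0,0,0],
    [1,25,0,0,0],
    [1,12,0,0,0],
    [1,0,0,0,0]
  ]
}}

```text
t: 39.25
eef_pos: [530.5, 249.3, 79.5]
tcp_rot: [-1.507, 1.567, -2.774]
ft_force: [1.1, 1.3, -1.3]
opening: 0.607
```

Request:
{"fn": "apply_moves", "kwargs": {
  "increments": [
    [1,0,0,0,0],
    [1,0,0,0,0],
    [1,0,0,0,0]
  ]
}}

```text
t: 39.55
eef_pos: [531.6, 250.7, 82.1]
tcp_rot: [1.537, 1.569, 0.272]
ft_force: [-0.2, 0.1, -1.2]
opening: 0.606
```

```bash
python3 -c "
from h import *
go('nestH',42)"
```

```text
turn -0.02 then [40.15 -0.9  -0.62] | pos [531.59 250.66  82.15] jaw -72.52 F [-0.2  0.1 -1.2] op 0.606 t 39.55 j6 1.59
```

Request:
{"fn": "apply_moves", "kwargs": {
  "increments": [
    [1,12,-0.4,-0.6,0],
    [1,12,0,0,0],
    [1,6,0,0,0],
    [1,0,0,0,0],
    [1,0,0,0,0],
    [1,0,0,0,0]
  ]
}}

```text
t: 40.15
eef_pos: [530.8, 251.2, 51.5]
tcp_rot: [1.432, 1.57, 0.166]
ft_force: [0.1, -0.3, -1.2]
opening: 0.609
```

```bash
python3 -c "
from h import *
go('nestH',42)"
```

```text
turn -0.01 then [ 9.48 -0.29  0.14] | pos [530.83 251.22  51.48] jaw -72.51 F [ 0.1 -0.3 -1.2] op 0.609 t 40.15 j6 1.6
```

Request:
{"fn": "apply_moves", "kwargs": {
  "increments": [
    [1,4,-0.3,0,0],
    [1,3,0,0,0],
    [1,1.3,0,0,0],
    [1,0.6,0,0,0],
    [1,0,0,0,0],
    [1,0.4,0,0,0],
    [1,0,0,0,0],
    [1,0,0,0,0]
  ]
}}

```text
t: 40.95
eef_pos: [530.4, 251.0, 42.0]
tcp_rot: [0.381, 1.571, -0.885]
ft_force: [-0.4, -0.9, 0.0]
opening: 0.61
```

```bash
python3 -c "
from h import *
go('nestH',42)"
```

```text
turn -0.02 then [0.   0.18 0.09] | pos [530.4  251.03  42.  ] jaw -72.52 F [-0.4 -0.9  0. ] op 0.61 t 40.95 j6 1.6
```

Request:
{"fn": "apply_moves", "kwargs": {
  "increments": [
    [1,0.4,0,0,0],
    [1,0,0,0,0],
    [1,0.2,0,0,0],
    [1,0,0,0,0]
  ]
}}

```text
t: 41.35
eef_pos: [530.5, 251.1, 41.7]
tcp_rot: [1.38, 1.57, 0.115]
ft_force: [-1.2, -0.6, 5.9]
opening: 0.608
```

Contact. Release, lift, and return to the overview pose.

Request:
{"fn": "apply_moves", "kwargs": {
  "increments": [
    [0.1,-0.3,0,0,0],
    [0.1,0,0,0,0],
    [0.1,0,0,0,0],
    [0.1,0,0,0,0],
    [0.1,0,0,0,0],
    [0.1,-10,0,0,0],
    [0.1,-20,0,0,0],
    [0,-40,0,0,0],
    [0,-45,0,0,0],
    [0,-45,0,0,5]
  ]
}}

```text
t: 42.35
eef_pos: [530.0, 250.9, 204.0]
tcp_rot: [-0.191, 1.571, -1.545]
ft_force: [-0.0, -0.2, 0.3]
opening: 0.998
```

Request:
{"fn": "apply_moves", "kwargs": {
  "increments": [
    [0,-45,0,0,6.2],
    [0,-45,0,0,6.2],
    [0,-45,-8,30,0],
    [0,-45,-11,45,0],
    [0,-10,-11,45,0],
    [0,0,-11,45,0],
    [0,0,-11,45,0],
    [0,0,-11,45,0],
    [0,0,-11,40,0],
    [0,0,-6,10,0]
  ]
}}

```text
t: 43.35
eef_pos: [452.8, -44.0, 378.4]
tcp_rot: [0.688, 1.57, -0.884]
ft_force: [0.6, 0.3, -0.5]
opening: 0.999
```

Request:
{"fn": "apply_moves", "kwargs": {
  "increments": [
    [0,0,0,0,0],
    [0,0,0,0,0],
    [0,0,0,0,0],
    [0,0,0,0,0]
  ]
}}

```text
t: 43.75
eef_pos: [454.2, -40.3, 377.6]
tcp_rot: [-2.061, 1.571, 2.655]
ft_force: [0.4, -0.9, 0.0]
opening: 0.996
```

```bash
python3 - <<'E'
from fit import *
c=shot('wrist'); s=status.state(); print(s['eef_pos'],s['t'],s['ft_force'])
k=3; im=cv2.resize(c['pixels'][:,:,::-1],None,fx=k,fy=k,interpolation=cv2.INTER_CUBIC);tiles=[]
M['top']=(1,1,0,0,0)
for n,g,dz in [('sinkH','nestH',28.7),('sinkQ','nestQ',28.7),('brickE','nestE',12)]:
    m=list(M[n]); 
    if n[0]=='s': m[2]=21.9
    else: m[2]=16.6
    M['t']=tuple(m); draw(im,c,'t',O[g],k,dz)   # expected top outline
    q=proj(c,[O[g][0],O[g][1],30])*k; x,y=int(max(130,min(q[0],640*k-130))),int(max(130,q[1])); tiles.append(im[y-130:y+130,x-130:x+130])
    if n[0]=='s': M['t2']=tuple(m); print(n,np.round(fit(c,'t2',O[g],28.7),2),O[g])
q=proj(c,[546,138,36])*k;x,y=map(int,q);tiles.append(im[max(0,y-130):max(0,y-130)+260,x-130:x+130])
cv2.imwrite('pics/fin.png',np.vstack([np.hstack(tiles[:2]),np.hstack(tiles[2:])]))
shot('side','sfin',(190,80,410,310),2.6)
E
```

```text
[454.22198932 -40.45352584 377.60990603] 43.8 [ 0.70826646  0.71871789 -0.67467422]
sinkH [528.01 248.4   17.01 -51.83] (530.6, 251.0, 17.5)
sinkQ [ 549.25 -370.38  -11.89  -53.18] (545.8, -370.9, -11.6)
```

View pics/fin.png

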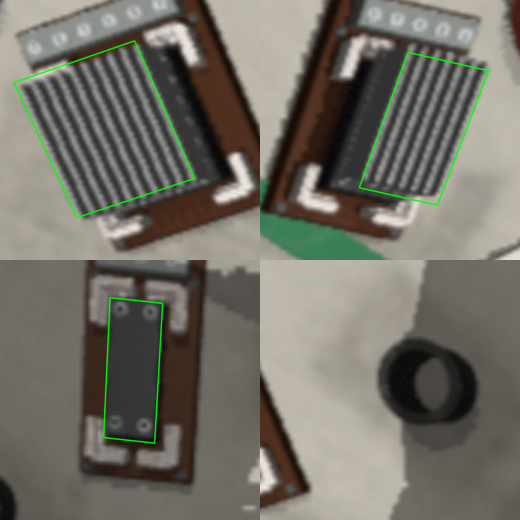

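View pics/sfin.png

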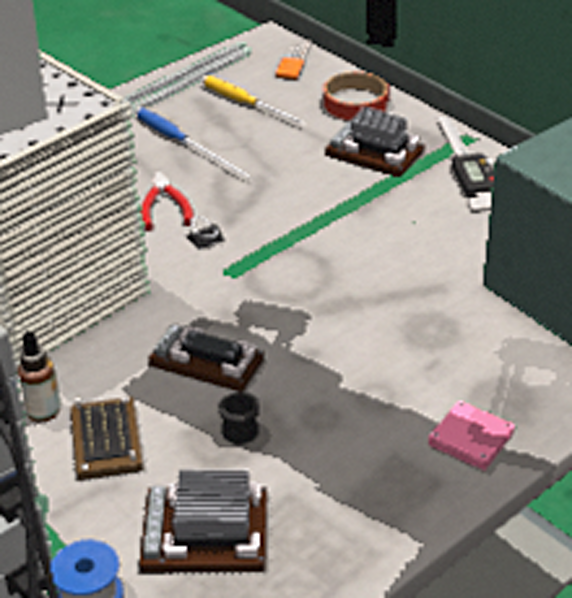

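```bash
python3 -c "
from h import *
plan2(476.2,-356.6,170,-101.6)"
```

```text
turn 11.76 then [207.58  85.14 305.15] | pos [454.2  -40.57 377.59] jaw -89.84 F [-0.4 -0.2 -0.3] op 1.004 t 43.85 j6 1.33
```

Request:
{"fn": "apply_moves", "kwargs": {
  "increments": [
    [0,0,0,0,6],
    [0,0,0,0,5.8],
    [0,0,8,25,0],
    [0,0,12,42,0],
    [0,0,12,42,0],
    [0,0,12,42,0],
    [0,0,12,42,0],
    [0,0,12,42,0],
    [0,0,10,42,0],
    [0,20,7,28,0]
  ]
}}

```text
t: 44.85
eef_pos: [475.9, -360.0, 359.0]
tcp_rot: [0.958, 1.567, -0.818]
ft_force: [-0.3, -0.5, -0.0]
opening: 0.997
```

Request:
{"fn": "apply_moves", "kwargs": {
  "increments": [
    [0,40,0,0,0],
    [0,40,0,0,0],
    [0,40,0,0,0],
    [0,40,0,0,0],
    [0,25,0,0,0],
    [0,0,0,0,0],
    [0,0,0,0,0],
    [0,0,0,0,0],
    [0,0,0,0,0]
  ]
}}

```text
t: 45.75
eef_pos: [475.8, -357.6, 174.3]
tcp_rot: [0.994, 1.568, -0.781]
ft_force: [-0.5, 0.3, -1.0]
opening: 0.999
```

```bash
python3 - <<'E'
from h import *
c=shot('wrist'); import shutil; shutil.copy('wrist.npz','closeQ.npz')
print(proj(c,[545.8,-370.9,50.7]),-c['R'].T@c['t'])
x=-71*np.cos(np.radians(17.5))+530.6; y=251-71*np.sin(np.radians(17.5))
plan2(x,y,170,17.5-90)
E
```

```text
[315.48693323  99.97442707] [ 545.02598059 -371.29825277  333.41144207]
turn -29.21 then [   3.13  164.37 -563.82] | pos [ 475.66 -357.49  174.08] jaw -101.71 F [ 0.7 -0.3 -0.9] op 0.999 t 45.8 j6 1.02
```

Request:
{"fn": "apply_moves", "kwargs": {
  "increments": [
    [0,-10,0,0,-7.3],
    [0,-10,0,0,-7.3],
    [0,0,0,0,-7.3],
    [0,0,0,0,-7.3],
    [0,0,8,-28,0],
    [0,0,12,-41,0],
    [0,0,12,-41,0],
    [0,0,12,-41,0],
    [0,0,12,-41,0],
    [0,0,12,-41,0]
  ]
}}

```text
t: 46.8
eef_pos: [470.1, -113.1, 193.6]
tcp_rot: [0.866, 1.569, -0.4]
ft_force: [0.6, 0.1, -0.2]
opening: 1.003
```

Request:
{"fn": "apply_moves", "kwargs": {
  "increments": [
    [0,0,12,-41,0],
    [0,0,12,-41,0],
    [0,0,12,-41,0],
    [0,0,12,-41,0],
    [0,0,12,-41,0],
    [0,0,12,-41,0],
    [0,0,12,-41,0],
    [0,10,12,-41,0],
    [0,10,9,-30,0],
    [0,0,1,-13,0]
  ]
}}

```text
t: 47.8
eef_pos: [459.3, 273.4, 172.3]
tcp_rot: [-2.105, 1.571, 2.915]
ft_force: [0.1, -0.3, 0.1]
opening: 1.003
```

Request:
{"fn": "apply_moves", "kwargs": {
  "increments": [
    [0,0,0,0,0],
    [0,0,0,0,0],
    [0,0,0,0,0]
  ]
}}

```text
t: 48.1
eef_pos: [460.1, 269.9, 173.3]
tcp_rot: [1.363, 1.57, 0.096]
ft_force: [0.6, 0.5, 0.9]
opening: 1.001
```

```bash
python3 - <<'E'
from fit import *
c=shot('wrist'); import shutil; shutil.copy('wrist.npz','closeH.npz')
T=[]
for f_,g,n in [('closeQ','nestQ','sinkQ'),('closeH','nestH','sinkH')]:
    c=load(f_); print(-c['R'].T@c['t'])
    o=O[g]; k=4; q=proj(c,[o[0],o[1],40]); x,y=int(q[0]),int(max(72,q[1]))
    im=cv2.resize(c['pixels'][:,:,::-1],None,fx=k,fy=k,interpolation=cv2.INTER_CUBIC)
    M['b']=(67,64,12,12.1,0) if g=='nestH' else (64,43,12,12.1,0)
    m=list(M[n]);m[2]=21.9;M['t']=tuple(m);draw(im,c,'t',o,k,28.7)
    print(g,'tile origin',(x-50,y-72),'expected centre',proj(c,[o[0],o[1],50.7]))
    T.append(im[(y-72)*k:(y+78)*k,(x-50)*k:(x+50)*k])
cv2.imwrite('pics/close.png',np.hstack(T))
print(status.state()['eef_pos'])
E
```

```text
[ 545.02598059 -371.29825277  333.41144207]
nestQ tile origin (265, 28) expected centre [315.48693323  99.97442707]
[527.77126787 291.31288045 332.29234991]
nestH tile origin (315, 40) expected centre [367.13058638 112.59820149]
[460.16019056 269.97545836 173.21800418]
```

View pics/close.png

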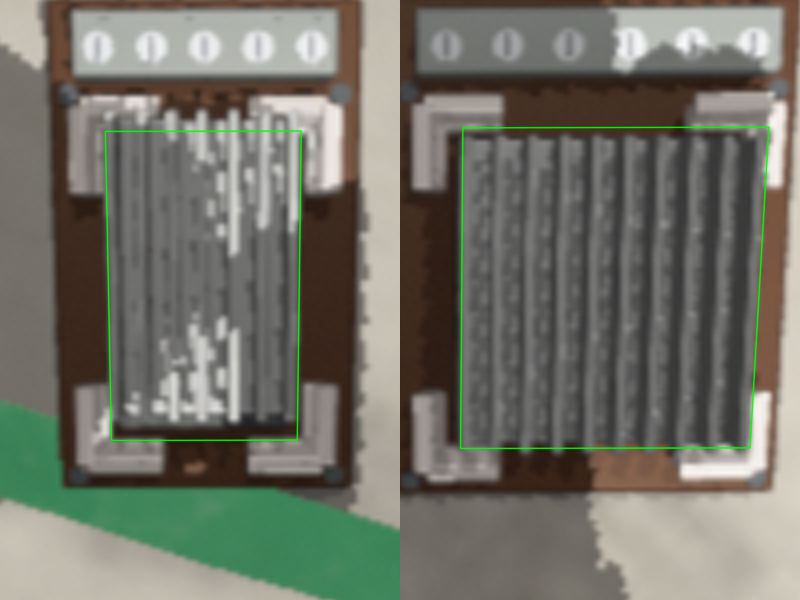

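```bash
cat > ext.py <<'E'
from h import *
def ext(f_,g,W,L):
    c=load(f_); o=O[g]; a=np.radians(o[2]); ex=np.array([np.cos(a),np.sin(a)]);ey=np.array([-ex[1],ex[0]])
    # rectify the plane z=50.7 at 0.5 mm/px about the expected centre
    X=np.arange(-45,45.1,.5);Y=np.linspace(-W/2+2,W/2-2,4*int(W))
    P=np.array([[proj(c,[*(np.array(o[:2])+x*ex+y*ey),50.7]) for y in Y] for x in X],np.float32)
    im=cv2.remap(cv2.cvtColor(c['pixels'],cv2.COLOR_RGB2GRAY).astype(np.float32),P[...,0],P[...,1],cv2.INTER_LINEAR)
    hf=np.abs(np.diff(im,axis=1)).mean(1)
    bi=lambda m: [m[x:x+20].mean().round(1) for x in range(0,len(m)-19,20)]
    return X,hf,im
if __name__=='__main__':
    for f_,g,W in [('closeQ','nestQ',37),('closeH','nestH',58)]:
        X,hf,im=ext(f_,g,W,0); print(g)
        for lo,hi in ((-38,-22),(22,38)): print([(x,round(float(v),1)) for x,v in zip(X,hf) if lo<=x<=hi and x%1==0])
E
python3 ext.py; python3 -c "
from h import *
o=O['nestQ'];plan2(475.8,-357.5,174,-101.6)"
```

```text
nestQ
[(np.float64(-38.0), 0.3), (np.float64(-37.0), 0.3), (np.float64(-36.0), 0.7), (np.float64(-35.0), 2.2), (np.float64(-34.0), 2.4), (np.float64(-33.0), 2.2), (np.float64(-32.0), 1.8), (np.float64(-31.0), 2.3), (np.float64(-30.0), 2.6), (np.float64(-29.0), 2.0), (np.float64(-28.0), 0.5), (np.float64(-27.0), 0.5), (np.float64(-26.0), 1.3), (np.float64(-25.0), 4.4), (np.float64(-24.0), 5.5), (np.float64(-23.0), 5.3), (np.float64(-22.0), 5.5)]
[(np.float64(22.0), 4.8), (np.float64(23.0), 4.3), (np.float64(24.0), 4.6), (np.float64(25.0), 4.7), (np.float64(26.0), 4.9), (np.float64(27.0), 5.1), (np.float64(28.0), 6.2), (np.float64(29.0), 6.4), (np.float64(30.0), 6.8), (np.float64(31.0), 7.2), (np.float64(32.0), 7.7), (np.float64(33.0), 4.3), (np.float64(34.0), 3.6), (np.float64(35.0), 3.8), (np.float64(36.0), 1.3), (np.float64(37.0), 0.2), (np.float64(38.0), 0.2)]
nestH
[(np.float64(-38.0), 0.6), (np.float64(-37.0), 1.1), (np.float64(-36.0), 1.7), (np.float64(-35.0), 2.0), (np.float64(-34.0), 2.0), (np.float64(-33.0), 1.9), (np.float64(-32.0), 2.3), (np.float64(-31.0), 3.9), (np.float64(-30.0), 4.2), (np.float64(-29.0), 3.4), (np.float64(-28.0), 3.5), (np.float64(-27.0), 3.3), (np.float64(-26.0), 3.4), (np.float64(-25.0), 3.7), (np.float64(-24.0), 3.8), (np.float64(-23.0), 3.7), (np.float64(-22.0), 3.5)]
[(np.float64(22.0), 4.0), (np.float64(23.0), 4.1), (np.float64(24.0), 4.1), (np.float64(25.0), 4.2), (np.float64(26.0), 4.3), (np.float64(27.0), 4.5), (np.float64(28.0), 4.0), (np.float64(29.0), 2.8), (np.float64(30.0), 1.5), (np.float64(31.0), 1.5), (np.float64(32.0), 0.8), (np.float64(33.0), 0.9), (np.float64(34.0), 1.1), (np.float64(35.0), 1.1), (np.float64(36.0), 1.0), (np.float64(37.0), 0.9), (np.float64(38.0), 0.6)]
turn 28.99 then [ -0.85 141.49 611.51] | pos [460.16 269.98 173.22] jaw -72.61 F [ 0.7 -0.2  1.3] op 0.997 t 48.15 j6 1.67
```

```bash
python3 -c "
from h import *
plan2(545.3,-370.8,100,-101.6)"
```

```text
turn 28.99 then [ 73.2  212.2  610.59] | pos [460.16 269.98 173.22] jaw -72.61 F [ 0.7 -0.2  1.3] op 0.997 t 48.15 j6 1.67
```

Request:
{"fn": "apply_moves", "kwargs": {
  "increments": [
    [0,0,0,0,7.3],
    [0,0,0,0,7.3],
    [0,0,0,0,7.2],
    [0,0,0,0,7.2],
    [0,0,10,28,0],
    [0,0,14,40,0],
    [0,0,14,40,0],
    [0,0,14,40,0],
    [0,0,14,40,0],
    [0,0,14,40,0]
  ]
}}

```text
t: 49.15
eef_pos: [492.5, 29.1, 173.1]
tcp_rot: [1.572, 1.57, -0.201]
ft_force: [0.9, 0.0, 0.4]
opening: 0.997
```

Request:
{"fn": "apply_moves", "kwargs": {
  "increments": [
    [0,0,14,40,0],
    [0,0,14,40,0],
    [0,0,14,40,0],
    [0,0,14,40,0],
    [0,0,14,40,0],
    [0,0,14,40,0],
    [0,0,14,40,0],
    [0,0,14,40,0],
    [0,20,14,40,0],
    [0,25,6.2,22.6,0]
  ]
}}

```text
t: 50.15
eef_pos: [545.4, -374.0, 128.3]
tcp_rot: [1.002, 1.567, -0.773]
ft_force: [0.1, -0.3, -0.4]
opening: 1.0
```

Request:
{"fn": "apply_moves", "kwargs": {
  "increments": [
    [0,20,0,0,0],
    [0,8,0,0,0],
    [0,0,0,0,0],
    [0,0,0,0,0],
    [0,0,0,0,0]
  ]
}}

```text
t: 50.65
eef_pos: [546.3, -369.5, 101.2]
tcp_rot: [1.061, 1.569, -0.711]
ft_force: [-0.2, -0.0, -0.8]
opening: 1.002
```

```bash
python3 -c "
from h import *
plan2(545.3,-370.8,42,-101.6)"
```

```text
turn 0.11 then [59.19 -0.8   1.37] | pos [ 546.27 -369.54  101.19] jaw -101.49 F [-0.2 -0.  -0.8] op 1.002 t 50.65 j6 1.08
```

Request:
{"fn": "apply_moves", "kwargs": {
  "increments": [
    [0,15,-0.4,0,0.1],
    [0,15,0,0,0],
    [0,15,0,0,0],
    [0,8,0,0,0],
    [0,4,0,0,0],
    [0,0,0,0,0],
    [0,0,0,0,0],
    [0,0,0,0,0]
  ]
}}

```text
t: 51.45
eef_pos: [545.6, -369.6, 43.3]
tcp_rot: [1.023, 1.57, -0.751]
ft_force: [0.5, -0.7, 1.0]
opening: 1.002
```

```bash
python3 -c "
from h import *
plan2(545.3,-370.8,42,-101.6)"
```

```text
turn -0.01 then [ 1.27 -0.1   1.2 ] | pos [ 545.63 -369.65   43.27] jaw -101.61 F [ 0.5 -0.7  1. ] op 1.002 t 51.45 j6 1.08
```

Request:
{"fn": "apply_moves", "kwargs": {
  "increments": [
    [0,1,0,1.2,0],
    [0,0,0,0,0],
    [1,0,0,0,0],
    [1,0,0,0,0],
    [1,0,0,0,0],
    [1,0,0,0,0],
    [1,0,0,0,0],
    [1,0,0,0,0],
    [1,0,0,0,0],
    [1,0,0,0,0]
  ]
}}

```text
t: 52.45
eef_pos: [545.1, -370.7, 41.7]
tcp_rot: [-0.053, 1.571, -1.827]
ft_force: [1.0, 0.0, 0.1]
opening: 0.386
```

```bash
python3 -c "
from h import *
plan2(545.3,-370.8,42,-101.6)"
```

```text
turn -0.02 then [-0.29  0.18  0.11] | pos [ 545.15 -370.66   41.71] jaw -101.62 F [1.  0.  0.1] op 0.386 t 52.45 j6 1.08
```

Request:
{"fn": "apply_moves", "kwargs": {
  "increments": [
    [1,-2,0,0,0],
    [1,-2,0,0,0],
    [1,0,0,0,0],
    [1,0,0,0,0],
    [1,0,-1.7,0,0],
    [1,0,-1.6,0,0],
    [1,0,0,0,0],
    [1,0,0,0,0],
    [1,0,0,0,0]
  ]
}}

```text
t: 53.35
eef_pos: [541.9, -370.0, 45.7]
tcp_rot: [0.054, 1.571, -1.719]
ft_force: [0.6, 0.2, -0.1]
opening: 0.39
```

```bash
python3 -c "
from h import *
plan2(545.3,-370.8,42,-101.6)"
```

```text
turn -0.01 then [3.69 3.45 0.12] | pos [ 541.94 -369.99   45.69] jaw -101.61 F [ 0.6  0.2 -0.1] op 0.39 t 53.35 j6 1.07
```

Request:
{"fn": "apply_moves", "kwargs": {
  "increments": [
    [1,2,0,0,0],
    [1,1.2,0,0,0],
    [1,0.6,0,0,0],
    [1,0.3,0,0,0],
    [1,0.2,0,0,0],
    [1,0,0,0,0],
    [1,0,0,0,0]
  ]
}}

```text
t: 54.05
eef_pos: [541.9, -370.0, 41.6]
tcp_rot: [0.785, 1.571, -0.989]
ft_force: [-1.4, 0.5, 3.7]
opening: 0.389
```

Contact. Release, lift, and step back to the close view.

Request:
{"fn": "apply_moves", "kwargs": {
  "increments": [
    [0.3,-0.2,0,0,0],
    [0.3,0,0,0,0],
    [0.3,0,0,0,0],
    [0.3,0,0,0,0],
    [0.3,0,0,0,0],
    [0.3,-10,0,0,0],
    [0.2,-20,0,0,0],
    [0,-40,0,0,0],
    [0,-40,0,0,0],
    [0,-22,0,0,0]
  ]
}}

```text
t: 55.05
eef_pos: [542.6, -370.4, 177.8]
tcp_rot: [1.063, 1.567, -0.711]
ft_force: [-0.3, -0.7, -0.4]
opening: 0.971
```

Request:
{"fn": "apply_moves", "kwargs": {
  "increments": [
    [0,0,-25,0,0],
    [0,0,-30,0,0],
    [0,0,-12,0,0],
    [0,0,0,0,0],
    [0,0,0,0,0],
    [0,0,0,0,0],
    [0,0,0,0,0]
  ]
}}

```text
t: 55.75
eef_pos: [477.0, -356.6, 173.4]
tcp_rot: [0.762, 1.571, -1.011]
ft_force: [0.3, 0.2, -0.3]
opening: 1.0
```

```bash
python3 - <<'E'
from ext import *
import shutil
c=shot('wrist');shutil.copy('wrist.npz','closeQ2.npz')
X0,h0,i0=ext('closeQ','nestQ',37,0);X,hf,im=ext('closeQ2','nestQ',37,0)
for lo,hi in ((-38,-22),(22,38)): print([(float(x),round(float(v),1)) for x,v in zip(X,hf) if lo<=x<=hi and x%1==0])
Z=[np.correlate(np.abs(np.diff(i,axis=1)).mean(1),[1],'same') for i in(i0,im)]
s=status.state();print(s['eef_pos'],s['ft_force'],s['t'],s['opening'])
# whole-scene change: loupe position in the side view vs start
a=cv2.imread('pics/side0.png'); b=shot('side')['pixels'][:,:,::-1]
a=cv2.resize(a,(640,400)); t=a[225:255,270:295]; r=cv2.matchTemplate(b[215:265,260:305].copy(),t,cv2.TM_CCOEFF_NORMED); print('loupe',cv2.minMaxLoc(r)[1:],'expect (10,10)')
E
```

```text
[(-38.0, 0.3), (-37.0, 0.4), (-36.0, 0.9), (-35.0, 2.2), (-34.0, 2.2), (-33.0, 2.6), (-32.0, 2.6), (-31.0, 2.3), (-30.0, 2.0), (-29.0, 2.9), (-28.0, 7.6), (-27.0, 6.8), (-26.0, 4.9), (-25.0, 4.8), (-24.0, 5.6), (-23.0, 5.7), (-22.0, 5.2)]
[(22.0, 4.8), (23.0, 4.7), (24.0, 4.4), (25.0, 4.2), (26.0, 4.4), (27.0, 5.2), (28.0, 6.4), (29.0, 6.6), (30.0, 2.5), (31.0, 2.4), (32.0, 3.0), (33.0, 3.6), (34.0, 3.1), (35.0, 2.3), (36.0, 0.9), (37.0, 0.4), (38.0, 0.3)]
[ 476.86365132 -356.54458465  173.29335434] [-0.22904587  0.05417838 -0.47087113] 55.8 1.0006946966275674
loupe (0.878151535987854, (0, 20), (10, 10)) expect (10,10)
```

```bash
python3 -c "
from cell import env
print(env.job_done())"
```

```text
the job is handed in; nothing more can be done
None
```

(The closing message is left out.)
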